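Load the paint-sample drying rod

ROBOT

A 7-joint arm with a two-finger parallel gripper is mounted at the origin on the work surface. World frame = base frame: x ahead of the robot, y to its left, z up, the work surface at z = 0. Lengths are in m, angles in degrees, forces in N, time in s.
With the tool pointing down it reaches from about 0.425 to 0.875 m from the base axis. Payload 4.7 kg.
Tool frame: the origin (TCP) lies midway between the tips of the shut fingers; the grasp point (between the pads) lies 19 mm behind it; z points along the fingers, y is the line along which they close (so a half turn about z gives the same grasp; the last joint's range is limited). The gripper opens to 87 mm and grips with 3 to 60 N. Pads are 19 mm wide; open, the fingers measure 117 mm over their backs; the gripper's body (75 mm by 190 mm) begins 51 mm behind the grasp point.
Start: joints at [-70.812, 18.392, -4.016, 83.108, 1.295, 78.541, -3.26], TCP at [0.205, 0.617, 0.223] pointing down, gripper open.
Joint ranges: [-163.93, 163.93], [-17.29, 119.83], [-79.2, 71.16], [3.27, 140.29], [-89.18, 269.18], [5.43, 117.66], [-154.24, 154.24]. Speed limits (degrees/s): [147.25, 147.25, 180, 180, 180, 180, 180].

INTERFACE

Orientations are given as [roll, pitch, yaw] about the fixed x, y, z axes, in that order (R = Rz(yaw) Ry(pitch) Rx(roll)).
In Python, from cell import env gives the robot as it stands.
- The arm moves only by the tool step_arm, never from a script. Its argument "moves" is a list of rows, each an object with "dp": the shift along the tool's x, y, z in mm, a list of three; "dr": the turn, a rotation vector about the tool's x, y, z in rad, a list of three; "fingers": the closure, from 0 (fully open) to 1 (shut). In form: [{"dp": [dx, dy, dz], "dr": [ax, ay, az], "fingers": fingers}, ...]. A call has exactly 5 rows; each row shifts and turns the commanded pose from where the row before left it, along the tool's axes as they then stand; what a row does not reach is not made up. A row lasts 1/8 s, in which the tool goes at most 62.5 mm and 10.7 degrees, less where a joint would pass 70% of its speed; a pose out of reach is approached as far as the arm can. A call with a gripper value outside its range is refused whole. The fingers move at their own pace and stop on an object; "squeeze" is the grip in N (left out, the last holds). Time passes only in rows, so rows that do not move let the fingers close, or fill a call up. It gives the time, the measured TCP pose, the force, the opening and the grip force at its end, in the units of the state.
- env.get_obs(): the state, without advancing time (a new reading comes with each control period).
- env.read_camera(name): name is "side" or "top" or "wrist"; returns the picture (480x640x3 uint8, red, green, blue); there is no depth.
- env.camera_model(name): a dict with "fx", "fy", "cx", "cy" (pixels), "R" (3x3) and "t" (3): a world point X has camera coordinates R X + t. Camera axes: x right, y down, z forward; pixel columns grow to the right and rows downward; lengths in m; the calibration is good to about 2 mm. The wrist camera is an equidistant fisheye: a pixel r from the principal point sees the ray r / f radians off the axis. A picture is of the moment at which its call begins: read the wrist's pose just before it. camera_model takes no time and is no camera call; for the wrist camera it gives the pose at the moment of the call.
- env.sign_off(): hands the job in; it is judged then, once.
The state is a dict: "time_s": time; "qpos": joint angles; "joint_velocities": joint speeds; "effort": joint torques, N m; "tool_pos": TCP position; "tool_rot": TCP orientation; "force": force on the tool from outside, world axes, zero at the start; "wrist_torque": the same for the moment, N m; "grip_width": finger opening in m; "grasp_force": force on a finger pad.
Only numpy, scipy, OpenCV 4.12 (cv2) and the standard library are available. Lean on these libraries where they do the work, as an engineer would, in place of code of your own. Each camera call takes 0.05 s, during which the arm holds its last target. There are 200 camera calls.

TASK

Hang the paint-sample blocks that are here (two or three of them) on the steel drying rod in the order red, yellow, green, blue, starting next to the upright, each with its painted face towards the free end and with one grey spacer right after it, so that no two blocks touch. Push the whole row up against the upright so that no gaps are left, then fit the black end cap fully onto the rod's tip, and leave the tape, paint pot, water jar and bowl where they are.

Things in the scene. Friction and masses are not known exactly. Their poses are not given: they have to be found in the camera images.
- block_red: red paint-sample block (may be absent): wood, 26 mm thick along x, 22 mm through hole, bare wood on its -x half, red on its +x half (painted face +x); 44 mm square across x. Stands on edge on the table, x level and within 0.4 rad of world +y. Origin at the centre of the body, on the hole's axis, 22 mm above the table; x along the hole, z up.
- block_yellow: yellow paint-sample block (may be absent): wood, 26 mm thick along x, 22 mm through hole, bare wood on its -x half, yellow on its +x half (painted face +x); 44 mm square across x. Stands on edge on the table, x level and within 0.4 rad of world +y. Origin at the centre of the body, on the hole's axis, 22 mm above the table; x along the hole, z up.
- block_green: green paint-sample block (may be absent): wood, 26 mm thick along x, 22 mm through hole, bare wood on its -x half, green on its +x half (painted face +x); 44 mm square across x. Stands on edge on the table, x level and within 0.4 rad of world +y. Origin at the centre of the body, on the hole's axis, 22 mm above the table; x along the hole, z up.
- block_blue: blue paint-sample block (may be absent): wood, 26 mm thick along x, 22 mm through hole, bare wood on its -x half, blue on its +x half (painted face +x); 44 mm square across x. Stands on edge on the table, x level and within 0.4 rad of world +y. Origin at the centre of the body, on the hole's axis, 22 mm above the table; x along the hole, z up.
- spacer_1: grey plastic spacer, one of three alike, 20 mm thick along x, 22 mm through hole; 44 mm square across x. Stands on edge on the table, x level and within 0.4 rad of world +y. Origin at the centre of the body, on the hole's axis, 22 mm above the table; x along the hole, z up.
- spacer_2: grey plastic spacer, one of three alike, 20 mm thick along x, 22 mm through hole; 44 mm square across x. Stands on edge on the table, x level and within 0.4 rad of world +y. Origin at the centre of the body, on the hole's axis, 22 mm above the table; x along the hole, z up.
- spacer_3: grey plastic spacer, one of three alike, 20 mm thick along x, 22 mm through hole; 44 mm square across x. Stands on edge on the table, x level and within 0.4 rad of world +y. Origin at the centre of the body, on the hole's axis, 22 mm above the table; x along the hole, z up.
- cap: black end cap, white dot on its closed +x end, 44 mm long in x; blind bore 15 mm wide, 34 mm deep, opening at the -x end (bore floor at x = +12 mm); 36 mm square across x. Stands on edge on the table, x level and within 0.4 rad of world +y. Origin at the centre of the body, on the hole's axis, 18 mm above the table; x along the hole, z up.
- rod_root (a point): where the 12 mm steel rod leaves the upright of the fixed wooden stand, on the rod's axis, 120 mm above the table. x runs level along the rod to its free end (world +y within 0.2 rad), z up. Upright: 34 mm wide, top 22 mm above the axis; base plate 12 mm thick. A released block or spacer slides on the rod and hangs with its centre 5 mm below the axis.
- rod_tip (a point): free end of the rod, on its axis, 182 mm from rod_root; the last 8 mm taper to 5 mm across. The cap is fully on when the tip meets its bore floor: cap origin then 170 mm from rod_root. The cap stays on by itself. Axes as rod_root.
- tape: roll of yellow tape lying flat, 60 mm across, 20 mm tall; a bystander, to be left alone. Origin at the centre of its underside.
- paint_pot: small closed orange paint pot, white lid, 42 mm across, 45 mm tall; a bystander, to be left alone. Origin at the centre of its underside.
- water_jar: glass water jar, 66 mm across, 65 mm tall; a bystander, to be left alone. Origin at the centre of its underside.
- bowl: blue ceramic bowl, 150 mm across, 60 mm tall; a bystander, to be left alone. Origin at the centre of its underside.

How it is judged:
By the outcome, as a careful person would: the job done as asked, in the order asked, and still so for the second after the job is handed in, with the robot touching nothing.
Of block_red, block_yellow, block_green, block_blue only 2 to 3 are there at a start; the rules pass over those that are not, and their reading is None.
At some moment in a run one of cap may be knocked a few centimetres aside while the robot is not near it.
It also fails if it takes over 210 s, if anything falls off the work surface, if the arm or the gripper's body presses on something with over 40 N, if the wrist force passes 120 N, or if a joint passes its speed limit or range.

## Working session

There is one attempt and no reset: what is moved stays moved. The work goes in short steps, Python scripts to look and compute and a tool call to move; the robot and the scene stay as the last step left them, time stands still between calls to the robot, and variables do not carry over. Pictures are saved under pics/ and viewed, at most 14 in all, crops included, and the job is handed in when it is done.

Besides the shell and the picture viewer there is one more tool, called after "Emit:" as name(argument=value, ...), one argument or row to a line, values as JSON. step_arm: Moves the arm, as the interface text tells. Its arguments: {"type":"object","properties":{"moves":{"type":"array","items":{"type":"object","properties":{"dp":{"type":"array","items":{"type":"number"}},"dr":{"type":"array","items":{"type":"number"}},"fingers":{"type":"number"}}}},"squeeze":{"type":"number"}},"required":["moves"]}

```bash
mkdir -p pics; ls; python3 - <<'E'
from cell import env
import cv2,json
for n in("top","side","wrist"):
    m=env.camera_model(n); im=env.read_camera(n); cv2.imwrite(f"pics/{n}0.png",im[:,:,::-1]); print(n,{k:(v.round(4).tolist() if hasattr(v,'round') and hasattr(v,'tolist') else v) for k,v in m.items()})
print(env.get_obs())
E
```

```text
pics
top {'fx': 463.40072384035574, 'fy': 463.40072384035574, 'cx': 323.68094237933184, 'cy': 247.30696102711673, 'R': [[0.0158, -0.9999, -0.006], [-0.9713, -0.014, -0.2373], [0.2371, 0.0095, -0.9714]], 't': [-0.0121, 0.6272, 0.7357]}
side {'fx': 605.1328347751129, 'fy': 605.1328347751129, 'cx': 321.2656309991552, 'cy': 249.24088040119221, 'R': [[0.7599, -0.6497, -0.0229], [-0.4092, -0.4506, -0.7934], [0.5051, 0.6123, -0.6083]], 't': [-0.448, 0.3441, 0.8075]}
wrist {'fx': 371.64829954431775, 'fy': 371.64829954431775, 'cx': 322.9950879150997, 'cy': 240.70648201300037, 'R': [[0.3149, 0.9491, -0.001], [0.909, -0.3013, 0.2881], [0.2731, -0.0917, -0.9576]], 't': [-0.6495, -0.0344, 0.3899]}
{'time_s': 0.15, 'qpos': array([-70.81090712,  18.43031897,  -4.01625131,  83.15997342,
         1.29700147,  78.54011392,  -3.25975165]), 'joint_velocities': array([-0.04303731, -0.18761977, -0.01593243, -0.24808535, -0.03996547,
        0.00106532, -0.04655049]), 'effort': array([ 2.39082356e-04, -4.91792536e+01, -4.04468626e-01, -3.12876892e+01,
       -6.40269136e-02,  4.03894752e-02,  9.13592658e-05]), 'tool_pos': array([0.20488596, 0.61641905, 0.22169148]), 'tool_rot': array([-1.79914926e+02,  6.79715015e-03,  1.61621661e+02]), 'force': array([-0.5336211 , -0.86288865, -0.06141754]), 'wrist_torque': array([0.01208384, 0.04214578, 0.00593947]), 'grasp_force': 0.0, 'grip_width': 0.08711753114591717}
```

View pics/top0.png

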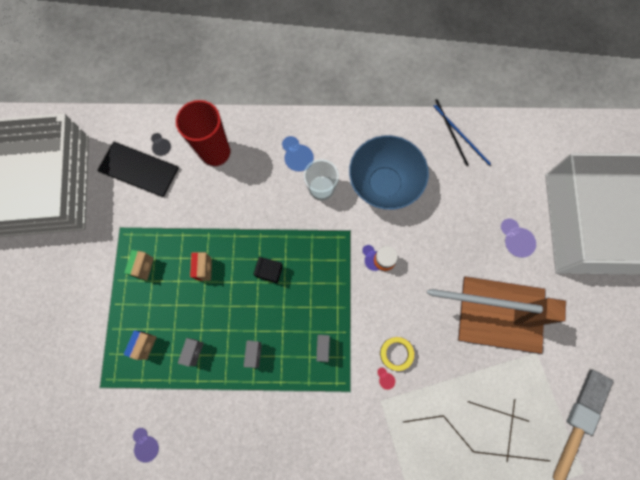

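View pics/side0.png

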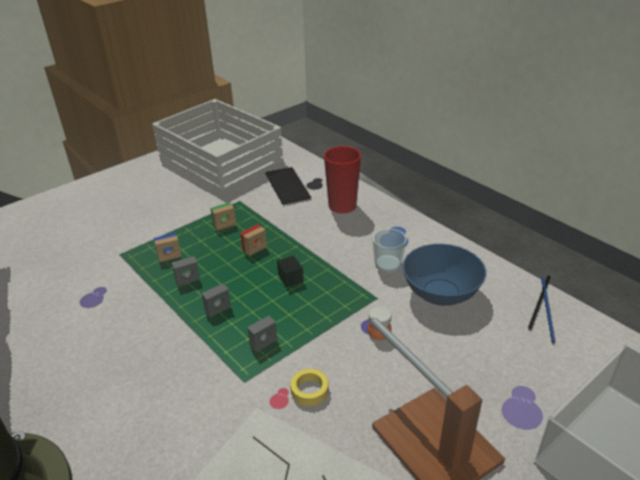

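The top view shows red (200,266), green (140,264) and blue (140,345) blocks, spacers at (190,353), (252,354) and (323,348), and the cap at (268,270). The rod runs from the tip at (431,293) to the root at about (541,309). The side view agrees. Next I'll zoom in for measurement.

```bash
cat > h.py <<'E'
import numpy as np,cv2
from cell import env
def ray(m,u,v):
    d=np.array([(u-m['cx'])/m['fx'],(v-m['cy'])/m['fy'],1.]);R=np.array(m['R']);return -R.T@np.array(m['t']),R.T@d
def plane(m,u,v,z):
    c,d=ray(m,u,v);return c+d*(z-c[2])/d[2]
def proj(m,X):
    p=np.array(m['R'])@np.array(X)+m['t'];return m['cx']+m['fx']*p[0]/p[2],m['cy']+m['fy']*p[1]/p[2]
def moves(goal,yaw):
    "needed tool-frame shift (mm) and z-turn (rad) from the measured pose"
    o=env.get_obs();from scipy.spatial.transform import Rotation as Ro
    R=Ro.from_euler('xyz',o['tool_rot'],degrees=True)
    G=Ro.from_euler('xyz',[180,0,yaw],degrees=True)
    print('t',o['time_s'],'pos',o['tool_pos'].round(4),'rot',o['tool_rot'].round(2),'dp now-frame',(R.inv().apply(np.array(goal)-o['tool_pos'])*1e3).round(1),'dp goal-frame',(G.inv().apply(np.array(goal)-o['tool_pos'])*1e3).round(1),'dr',(R.inv()*G).as_rotvec().round(4))
E
python3 - <<'E'
from h import *
t=cv2.imread('pics/top0.png');s=cv2.imread('pics/side0.png')
cv2.imwrite('pics/a.png',cv2.resize(t[235:385,115:350],None,fx=3.4,fy=3.4,interpolation=cv2.INTER_CUBIC))
b=np.vstack([cv2.resize(t[270:360,420:580],(533,300)),cv2.resize(s[300:480,355:515],(533,600))[:300]])
cv2.imwrite('pics/b.png',b)
E
```

```text
(no output)
```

View pics/a.png

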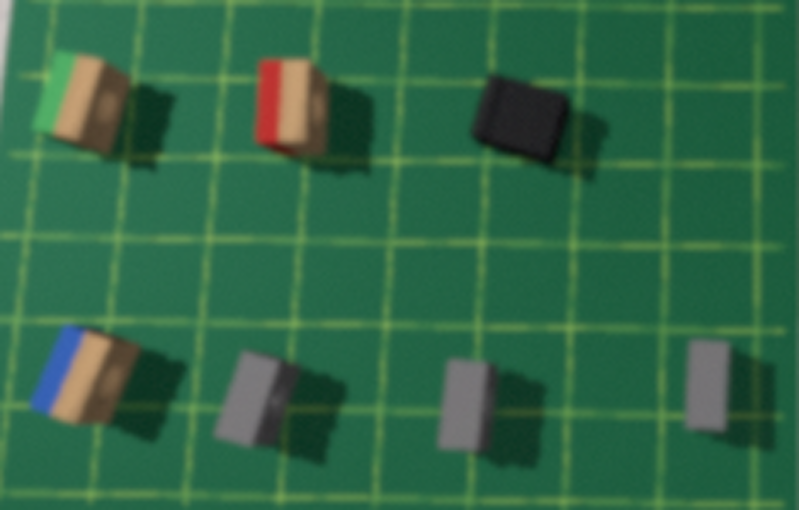

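View pics/b.png

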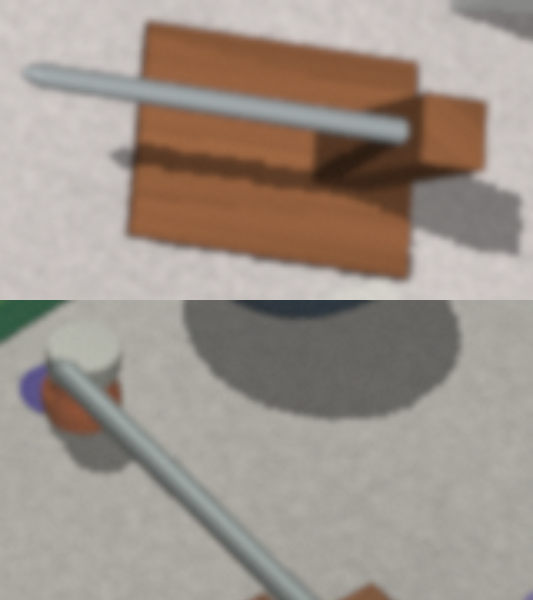

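```bash
cat > meas.py <<'E'
from h import *
def meas(t,m):
    f=4;u=cv2.resize(t,None,fx=f,fy=f,interpolation=cv2.INTER_CUBIC)
    h=cv2.cvtColor(u,cv2.COLOR_BGR2HSV);H,S,V=[h[...,i].astype(int) for i in range(3)]
    wood=(H>5)&(H<22)&(S>60)&(V>150)
    M={'red':wood|(((H<6)|(H>172))&(S>150)&(V>120)),'green':wood|((H>50)&(H<72)&(S>110)&(V>140)),'blue':wood|((H>105)&(H<125)&(S>120)&(V>120)),
       'grey':(S<40)&(V>85)&(V<150),'black':(V<45)&(S<120)}
    out=[]
    roi=np.zeros(V.shape,bool);roi[232*f:388*f,108*f:348*f]=1
    for k,z,mn in(('red',.044,200),('green',.044,200),('blue',.044,200),('grey',.044,150),('black',.036,200)):
        b=cv2.morphologyEx((M[k]&roi).astype(np.uint8),cv2.MORPH_OPEN,np.ones((9,9)))
        cs,_=cv2.findContours(b,0,2)
        for c in cs:
            if cv2.contourArea(c)<mn*f*f*.8:continue
            P=np.array([plane(m,(q[0]+.5)/f-.5,(q[1]+.5)/f-.5,z)[:2]*1e3 for q in c[:,0]],np.float32)
            hue=np.zeros_like(b);cv2.drawContours(hue,[c],-1,1,-1);paint=(hue>0)&~wood
            if k in('red','green','blue') and paint.sum()<.2*hue.sum():continue
            (x,y),(w,l),a=cv2.minAreaRect(P)
            bx=cv2.boxPoints(((x,y),(w,l),a));e=[bx[1]-bx[0],bx[2]-bx[1]]
            s=min(e,key=np.linalg.norm) if k!='black' else max(e,key=np.linalg.norm)
            s=s*np.sign(s[1]);out.append((k,x,y,min(w,l),max(w,l),np.degrees(np.arctan2(s[1],s[0]))))
            print(k,*[round(float(q),1) for q in out[-1][1:]])
    return out
if __name__=='__main__':
    m=env.camera_model('top');meas(cv2.imread('pics/top0.png'),m)
    ms=env.camera_model('side')
    a=plane(m,429.3,291.8,.12);r=plane(m,542.4,309,.12);d=r-a;print('tip',a,'root',r,np.linalg.norm(d),np.degrees(np.arctan2(-d[1],-d[0])))
    # side tip px: crop b lower (60,372-300)
    us,vs=355+62*160/533,300+70*180/600
    c1,d1=ray(m,429.3,291.8);c2,d2=ray(ms,us,vs)
    A=np.stack([d1,-d2],1);k=np.linalg.lstsq(A,c2-c1,rcond=None)[0];print('tri',c1+k[0]*d1,c2+k[1]*d2)
    print('tip proj side',proj(ms,a),(us,vs))
E
python3 meas.py
```

```text
red 599.7 225.0 25.2 44.3 91.3
grey 444.2 120.3 20.4 43.2 86.2
grey 446.3 230.2 20.4 44.4 75.5
grey 456.1 -3.4 20.1 43.4 87.7
black 593.0 98.4 37.5 44.8 75.8
tip [ 0.54509191 -0.17439941  0.12      ] root [ 0.52017521 -0.35347838  0.12      ] 0.1808040873177347 82.07883259434224
tri [ 0.5456324  -0.17520448  0.11635171] [ 0.54604279 -0.17546513  0.11647003]
tip proj side (np.float64(372.7237149491501), np.float64(319.2191833694154)) (373.61163227016885, 321.0)
```

Emit:
step_arm(
  moves=[
    {"dr": [0, 0, 0.175]},
    {"dr": [0, 0, 0.175]},
    {"dr": [0, 0, 0.175]},
    {"dr": [0, 0, 0.175]},
    {"dr": [0, 0, 0.175]},
  ],
)

```text
validation failed for argument at $.mo...
```

Emit:
step_arm(
  moves=[
    {"dr": [0, 0, 0.175]},
    {"dr": [0, 0, 0.175]},
    {"dp": [0, 0, 0], "dr": [0, 0, 0]},
    {"dp": [0, 0, 0], "dr": [0, 0, 0]},
    {"dp": [0, 0, 0], "dr": [0, 0, 0]},
  ],
)

```text
validation failed for argument at $.mo...
```

```bash
python3 - <<'E'
from h import *
moves([.5997,.225,.16],91.3)
t=cv2.imread('pics/top0.png');h=cv2.cvtColor(t,cv2.COLOR_BGR2HSV)
for u,v in((129,262),(131,255),(141,264),(137,258),(130,352),(134,340),(141,343),(138,352),(152,265),(150,345)):print(u,v,h[v,u])
E
```

```text
t 0.15 pos [0.2049 0.6164 0.2217] rot [-1.7991e+02  1.0000e-02  1.6162e+02] dp now-frame [-498.1 -246.9   62.1] dp goal-frame [-400.3  385.8   61.7] dr [-1.2000e-03  1.0000e-03  1.2273e+00]
129 262 [ 67 136 172]
131 255 [ 67 136 169]
141 264 [ 15 104 145]
137 258 [ 17 103 189]
130 352 [112 133 173]
134 340 [110 173 180]
141 343 [ 16 104 193]
138 352 [ 15 106 178]
152 265 [ 55 100  66]
150 345 [ 16 104 103]
```

Emit:
step_arm(
  moves=[
    {"dp": [0, 0, 0], "dr": [0, 0, 0.175], "fingers": 0},
    {"dp": [0, 0, 0], "dr": [0, 0, 0.175], "fingers": 0},
    {"dp": [0, 0, 0], "dr": [0, 0, 0.175], "fingers": 0},
    {"dp": [0, 0, 0], "dr": [0, 0, 0.175], "fingers": 0},
    {"dp": [0, 0, 0], "dr": [0, 0, 0.175], "fingers": 0},
  ],
  squeeze=20,
)

```text
time_s: 0.78
tool_pos: [0.2049, 0.6166, 0.2221]
tool_rot: [-180.0, 0.0, 111.2]
force: [-1.3, 0.0, -0.1]
grip_width: 0.0868
grasp_force: 0.0
```

Emit:
step_arm(
  moves=[
    {"dp": [0, 0, 0], "dr": [0, 0, 0.175], "fingers": 0},
    {"dp": [0, 0, 0], "dr": [0, 0, 0.175], "fingers": 0},
    {"dp": [-20, 20, 0], "dr": [0, 0, 0], "fingers": 0},
    {"dp": [-40, 40, 0], "dr": [0, 0, 0], "fingers": 0},
    {"dp": [-40, 40, 0], "dr": [0, 0, 0], "fingers": 0},
  ],
)

```text
time_s: 1.4
tool_pos: [0.3081, 0.5183, 0.2221]
tool_rot: [180.0, 0.0, 91.5]
force: [0.9, 0.2, -0.2]
grip_width: 0.0873
grasp_force: 0.0
```

```bash
python3 - <<'E'
from h import *
moves([.5997,.225,.1],91.3)
E
sed -i 's/(S>60)&(V>150)/(S>60)\&(V>135)/; s/(H>50)&(H<72)&(S>110)&(V>140)/(H>50)\&(H<75)\&(S>100)\&(V>130)/' meas.py
python3 meas.py
```

```text
t 1.4 pos [0.3081 0.5183 0.2221] rot [1.800e+02 3.000e-02 9.151e+01] dp now-frame [-300.8  283.8  122.3] dp goal-frame [-299.8  284.8  122.1] dr [0.     0.0006 0.0036]
red 600.0 225.0 26.5 44.9 91.8
green 603.6 348.5 15.1 46.7 85.1
grey 444.2 120.3 20.4 43.2 86.2
grey 446.3 230.2 20.4 44.4 75.5
grey 456.1 -3.4 20.1 43.4 87.7
black 593.0 98.4 37.5 44.8 75.8
tip [ 0.54509191 -0.17439941  0.12      ] root [ 0.52017521 -0.35347838  0.12      ] 0.1808040873177347 82.07883259434224
tri [ 0.5456324  -0.17520448  0.11635171] [ 0.54604279 -0.17546513  0.11647003]
tip proj side (np.float64(372.7237149491501), np.float64(319.2191833694154)) (373.61163227016885, 321.0)
```

Emit:
step_arm(
  moves=[
    {"dp": [-42, 40, 0], "dr": [0, 0, 0], "fingers": 0},
    {"dp": [-42, 40, 0], "dr": [0, 0, 0], "fingers": 0},
    {"dp": [-42, 40, 0], "dr": [0, 0, 0], "fingers": 0},
    {"dp": [-42, 40, 0], "dr": [0, 0, 0], "fingers": 0},
    {"dp": [-42, 40, 0], "dr": [0, 0, 0], "fingers": 0},
  ],
)

```text
time_s: 2.02
tool_pos: [0.5136, 0.313, 0.2225]
tool_rot: [-180.0, -0.0, 91.4]
force: [0.6, 0.5, 0.4]
grip_width: 0.087
grasp_force: 0.0
```

Emit:
step_arm(
  moves=[
    {"dp": [-42, 40, 10], "dr": [0, 0, 0], "fingers": 0},
    {"dp": [-42, 40, 20], "dr": [0, 0, 0], "fingers": 0},
    {"dp": [-3, 3, 40], "dr": [0, 0, 0], "fingers": 0},
    {"dp": [0, 0, 30], "dr": [0, 0, 0], "fingers": 0},
    {"dp": [0, 0, 15], "dr": [0, 0, 0], "fingers": 0},
  ],
)

```text
time_s: 2.65
tool_pos: [0.5966, 0.229, 0.1052]
tool_rot: [-179.8, 0.1, 91.4]
force: [-1.2, 0.7, 0.1]
grip_width: 0.0868
grasp_force: 0.0
```

```bash
python3 - <<'E'
from h import *
moves([.5997,.225,.006],91.3)
cv2.imwrite('pics/w1.png',env.read_camera('wrist')[:,:,::-1])
E
python3 - <<'E'
import cv2,numpy as np
t=cv2.imread('pics/top0.png');u=cv2.resize(t[240:365,118:165],None,fx=4,fy=4,interpolation=cv2.INTER_CUBIC)
h=cv2.cvtColor(u,cv2.COLOR_BGR2HSV);H,S,V=[h[...,i].astype(int) for i in range(3)]
w=((H>5)&(H<24)&(S>60)&(V>135));g=((H>50)&(H<75)&(V>130));b=(H>100)&(H<125)&(S>100)&(V>120)
for n,m in(('w',w),('g',g),('b',b)):
    _,_,st,c=cv2.connectedComponentsWithStats(m.astype(np.uint8)); print(n,[(s[:5].tolist(),cc.round(0).tolist()) for s,cc in zip(st[1:],c[1:]) if s[4]>300])
E
```

```text
t 2.65 pos [0.5966 0.229  0.1052] rot [-1.7982e+02  8.0000e-02  9.1420e+01] dp now-frame [-4.   3.3 99.2] dp goal-frame [-4.1  3.  99.2] dr [-0.0031  0.0014  0.0022]
w [([55, 48, 53, 94, 2600], [81.0, 95.0]), ([52, 372, 66, 103, 2982], [85.0, 424.0])]
g [([0, 0, 91, 421, 7529], [37.0, 176.0]), ([143, 0, 15, 75, 558], [150.0, 38.0]), ([102, 177, 86, 140, 1600], [133.0, 251.0]), ([93, 321, 58, 46, 677], [120.0, 351.0])]
b [([25, 363, 61, 104, 2565], [54.0, 413.0])]
```

View pics/w1.png

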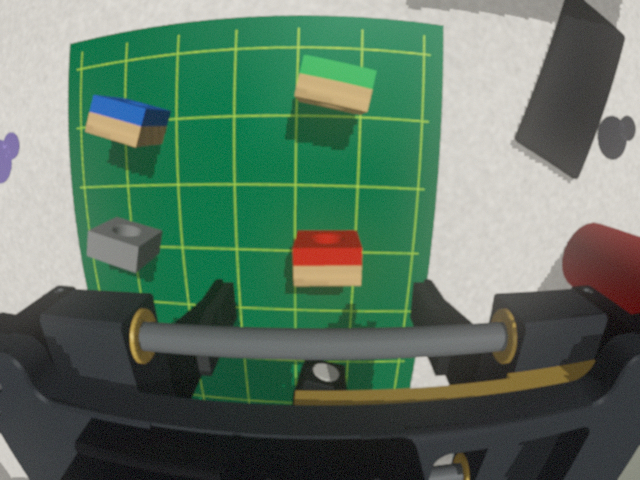

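Wrist view: the red block at (327,258) is centred between the fingers, with green at (335,85), blue at (128,120) and a spacer at (124,244). I'll descend onto red.

Emit:
step_arm(
  moves=[
    {"dp": [-2, 0, 30], "dr": [0, 0, 0], "fingers": 0},
    {"dp": [0, 0, 30], "dr": [0, 0, 0], "fingers": 0},
    {"dp": [0, 0, 20], "dr": [0, 0, 0], "fingers": 0},
    {"dp": [0, 0, 14], "dr": [0, 0, 0], "fingers": 0},
    {"dp": [0, 0, 0], "dr": [0, 0, 0], "fingers": 0},
  ],
)

```text
time_s: 3.32
tool_pos: [0.5975, 0.2276, 0.013]
tool_rot: [-179.9, 0.0, 91.4]
force: [0.9, 0.0, -0.6]
grip_width: 0.0872
grasp_force: 0.0
```

```bash
python3 - <<'E'
from h import *
moves([.5997,.225,.006],91.3)
E
```

```text
t 3.325 pos [0.5975 0.2276 0.013 ] rot [-1.7994e+02  3.0000e-02  9.1450e+01] dp now-frame [-2.6  2.1  7. ] dp goal-frame [-2.6  2.1  7. ] dr [-0.001   0.0005  0.0026]
```

Emit:
step_arm(
  moves=[
    {"dp": [-2.6, 2, 7], "dr": [0, 0, 0], "fingers": 0},
    {"dp": [0, 0, 0], "dr": [0, 0, 0], "fingers": 0.3},
    {"dp": [0, 0, 0], "dr": [0, 0, 0], "fingers": 0.7},
    {"dp": [0, 0, 0], "dr": [0, 0, 0], "fingers": 0.7},
    {"dp": [0, 0, 0], "dr": [0, 0, 0], "fingers": 0.7},
  ],
  squeeze=20,
)

```text
time_s: 3.95
tool_pos: [0.6, 0.2251, 0.0068]
tool_rot: [180.0, -0.0, 91.4]
force: [-0.0, -0.4, -0.2]
grip_width: 0.055
grasp_force: 0.0
```

Emit:
step_arm(
  moves=[
    {"dp": [0, 0, 0], "dr": [0, 0, 0], "fingers": 0.7},
    {"dp": [0, 0, 0], "dr": [0, 0, 0], "fingers": 0.7},
    {"dp": [0, 0, 0], "dr": [0, 0, 0], "fingers": 0.7},
    {"dp": [0, 0, 0], "dr": [0, 0, 0], "fingers": 0.7},
    {"dp": [0, 0, 0], "dr": [0, 0, 0], "fingers": 0.7},
  ],
)

```text
time_s: 4.58
tool_pos: [0.5999, 0.2251, 0.0067]
tool_rot: [180.0, -0.0, 91.4]
force: [-0.2, 0.1, 1.4]
grip_width: 0.0436
grasp_force: 20.0
```

Emit:
step_arm(
  moves=[
    {"dp": [0, 0, -30], "dr": [0, 0, 0], "fingers": 0.7},
    {"dp": [0, 0, -50], "dr": [0, 0, 0], "fingers": 0.7},
    {"dp": [0, 0, -40], "dr": [0, 0, 0.162], "fingers": 0.7},
    {"dp": [-40, 0, 0], "dr": [0, 0, 0], "fingers": 0.7},
    {"dp": [-60, 0, 0], "dr": [0, 0, 0], "fingers": 0.7},
  ],
)

```text
time_s: 5.2
tool_pos: [0.5864, 0.1273, 0.127]
tool_rot: [179.9, -0.1, 82.4]
force: [0.4, -1.1, -1.0]
grip_width: 0.0437
grasp_force: 20.0
```

Emit:
step_arm(
  moves=[
    {"dp": [-60, 0, 0], "dr": [0, 0, 0], "fingers": 0.7},
    {"dp": [-60, 0, 0], "dr": [0, 0, 0], "fingers": 0.7},
    {"dp": [-60, 0, 0], "dr": [0, 0, 0], "fingers": 0.7},
    {"dp": [-50, 0, 0], "dr": [0, 0, 0], "fingers": 0.7},
    {"dp": [-20, 0, 0], "dr": [0, 0, 0], "fingers": 0.7},
  ],
)

```text
time_s: 5.82
tool_pos: [0.5509, -0.1263, 0.1267]
tool_rot: [180.0, 0.1, 81.8]
force: [0.6, -0.6, -0.9]
grip_width: 0.0436
grasp_force: 20.0
```

```bash
python3 - <<'E'
from h import *
moves([.551,-.1352,.102],82.1)
for n in('top','side'):cv2.imwrite(f'pics/{n}1.png',env.read_camera(n)[:,:,::-1])
a=cv2.imread('pics/top1.png')[220:350,340:560];b=cv2.imread('pics/side1.png')[220:400,290:510]
cv2.imwrite('pics/c.png',np.hstack([cv2.resize(a,(400,236)),cv2.resize(b,(400,327))[:236]]) if 0 else np.vstack([cv2.resize(a,(440,260)),cv2.resize(b,(440,340))]))
E
```

```text
t 5.825 pos [ 0.5509 -0.1263  0.1267] rot [1.7998e+02 7.0000e-02 8.1830e+01] dp now-frame [-8.8  1.4 24.7] dp goal-frame [-8.8  1.3 24.7] dr [ 0.0003  0.0012 -0.0048]
```

View pics/c.png

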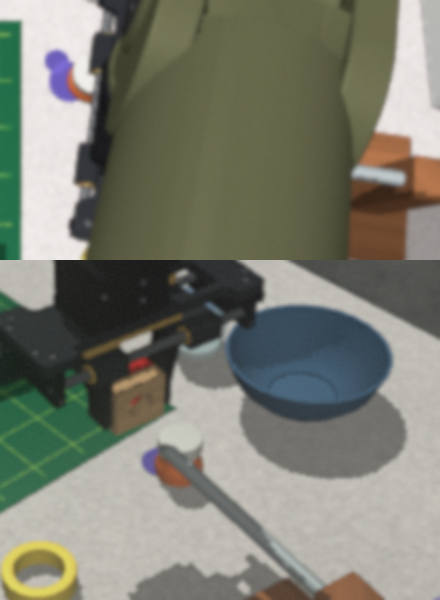

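The crop shows the red block held upright with its hole facing the rod tip (side crop (170,455)), and the path is clear. I'll lower it and insert.

Emit:
step_arm(
  moves=[
    {"dp": [-4, 1, 15], "dr": [0, 0, -0.005], "fingers": 0.7},
    {"dp": [0, 0, 9], "dr": [0, 0, 0], "fingers": 0.7},
    {"dp": [0, 0, 0], "dr": [0, 0, 0], "fingers": 0.7},
    {"dp": [0, 0, 0], "dr": [0, 0, 0], "fingers": 0.7},
    {"dp": [0, 0, 0], "dr": [0, 0, 0], "fingers": 0.7},
  ],
)

```text
time_s: 6.55
tool_pos: [0.5529, -0.1256, 0.1029]
tool_rot: [180.0, -0.0, 82.5]
force: [1.2, 0.2, -1.2]
grip_width: 0.0435
grasp_force: 20.0
```

```bash
python3 - <<'E'
from h import *
moves([.551,-.1352,.102],82.1)
E
```

```text
t 6.55 pos [ 0.5529 -0.1256  0.1029] rot [ 1.7996e+02 -1.0000e-02  8.2460e+01] dp now-frame [-9.8 -0.7  0.9] dp goal-frame [-9.8 -0.6  0.9] dr [ 0.0007 -0.0002  0.0063]
```

Emit:
step_arm(
  moves=[
    {"dp": [-15, -0.6, 0], "dr": [0, 0, 0.006], "fingers": 0.7},
    {"dp": [-15, 0, 0], "dr": [0, 0, 0], "fingers": 0.7},
    {"dp": [-15, 0, 0], "dr": [0, 0, 0], "fingers": 0.7},
    {"dp": [-15, 0, 0], "dr": [0, 0, 0], "fingers": 0.7},
    {"dp": [-15, 0, 0], "dr": [0, 0, 0], "fingers": 0.7},
  ],
)

```text
time_s: 7.18
tool_pos: [0.5415, -0.2014, 0.1026]
tool_rot: [180.0, -0.0, 82.1]
force: [-0.3, -0.4, -0.9]
grip_width: 0.044
grasp_force: 20.0
```

```bash
python3 - <<'E'
from h import *
moves([.5218,-.3406,.102],82.1)
cv2.imwrite('pics/side2.png',cv2.resize(env.read_camera('side')[:,:,::-1][240:450,330:530],(600,600)))
E
```

```text
t 7.175 pos [ 0.5415 -0.2014  0.1026] rot [179.99  -0.    82.06] dp now-frame [-140.6   -0.3    0.6] dp goal-frame [-140.6   -0.4    0.6] dr [ 0.0001 -0.     -0.0007]
```

View pics/side2.png

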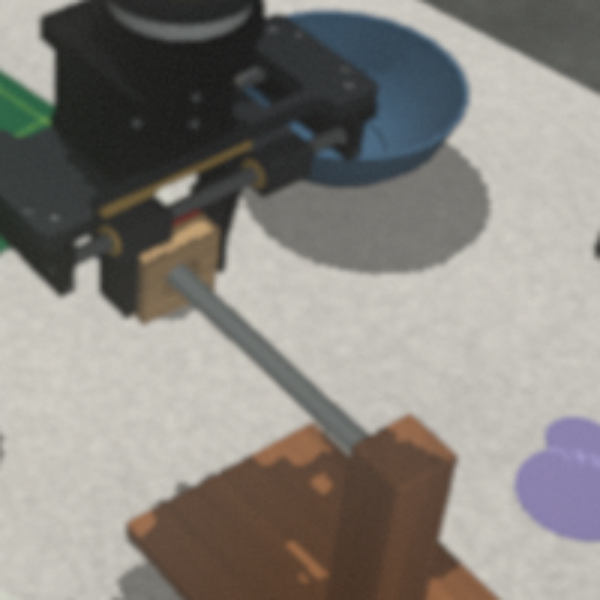

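The rod now passes through the red block's hole (entering at (178,272)), with no force. I'll slide it up to the upright.

Emit:
step_arm(
  moves=[
    {"dp": [-30, 0, 0], "dr": [0, 0, 0], "fingers": 0.7},
    {"dp": [-30, 0, 0], "dr": [0, 0, 0], "fingers": 0.7},
    {"dp": [-30, 0, 0], "dr": [0, 0, 0], "fingers": 0.7},
    {"dp": [-30, 0, 0], "dr": [0, 0, 0], "fingers": 0.7},
    {"dp": [-10, 0, 0], "dr": [0, 0, 0], "fingers": 0.7},
  ],
)

```text
time_s: 7.85
tool_pos: [0.5228, -0.3311, 0.1026]
tool_rot: [-180.0, 0.1, 81.9]
force: [-0.2, 0.7, -0.8]
grip_width: 0.0442
grasp_force: 20.0
```

Emit:
step_arm(
  moves=[
    {"dp": [-3, 0, 0], "dr": [0, 0, 0], "fingers": 0.7},
    {"dp": [-2, 0, 0], "dr": [0, 0, 0], "fingers": 0.7},
    {"dp": [-2, 0, 0], "dr": [0, 0, 0], "fingers": 0.7},
    {"dp": [0, 0, 0], "dr": [0, 0, 0], "fingers": 0.7},
    {"dp": [0, 0, 0], "dr": [0, 0, 0], "fingers": 0.7},
  ],
)

```text
time_s: 8.48
tool_pos: [0.5231, -0.3353, 0.1026]
tool_rot: [180.0, -0.0, 82.1]
force: [0.3, -1.0, -1.3]
grip_width: 0.0443
grasp_force: 20.0
```

Emit:
step_arm(
  moves=[
    {"dp": [-2, 0, 0], "dr": [0, 0, 0], "fingers": 0.7},
    {"dp": [-2, 0, 0], "dr": [0, 0, 0], "fingers": 0.7},
    {"dp": [-1, 0, 0], "dr": [0, 0, 0], "fingers": 0.7},
    {"dp": [-1, 0, 0], "dr": [0, 0, 0], "fingers": 0.7},
    {"dp": [0, 0, 0], "dr": [0, 0, 0], "fingers": 0.7},
  ],
)

```text
time_s: 9.1
tool_pos: [0.5229, -0.3371, 0.1024]
tool_rot: [-179.9, -0.4, 82.2]
force: [-1.2, 8.9, 4.3]
grip_width: 0.0437
grasp_force: 20.0
```

Emit:
step_arm(
  moves=[
    {"dp": [0.5, 0, 1.5], "dr": [0, 0, 0], "fingers": 0.7},
    {"dp": [0.5, 0, 1], "dr": [0, 0, 0], "fingers": 0.7},
    {"dp": [0, 0, 0], "dr": [0, 0, 0], "fingers": 0.45},
    {"dp": [0, 0, 0], "dr": [0, 0, 0], "fingers": 0.3},
    {"dp": [0, 0, 0], "dr": [0, 0, 0], "fingers": 0.2},
  ],
)

```text
time_s: 9.72
tool_pos: [0.5219, -0.3415, 0.1001]
tool_rot: [180.0, 0.0, 82.0]
force: [0.8, -0.0, 0.3]
grip_width: 0.0605
grasp_force: 0.0
```

Emit:
step_arm(
  moves=[
    {"dp": [0, 0, 0], "dr": [0, 0, 0], "fingers": 0.15},
    {"dp": [0, 0, -20], "dr": [0, 0, 0], "fingers": 0.15},
    {"dp": [0, 0, -35], "dr": [0, 0, 0], "fingers": 0.15},
    {"dp": [0, 0, -40], "dr": [0, 0, 0], "fingers": 0},
    {"dp": [60, 0, 0], "dr": [0, 0, 0], "fingers": 0},
  ],
)

```text
time_s: 10.35
tool_pos: [0.5304, -0.2884, 0.2008]
tool_rot: [179.5, 0.3, 81.5]
force: [1.7, -0.2, -0.5]
grip_width: 0.0841
grasp_force: 0.0
```

```bash
python3 - <<'E'
from h import *
moves([.4442,.1203,.12],86.2)
E
```

```text
t 10.35 pos [ 0.5304 -0.2884  0.2008] rot [179.51   0.34  81.48] dp now-frame [ 391.9 -146.5   77.3] dp goal-frame [ 402.1 -113.1   80.8] dr [ 0.0083  0.0062 -0.0824]
```

Emit:
step_arm(
  moves=[
    {"dp": [0, 0, 0], "dr": [0, 0, -0.098], "fingers": 0},
    {"dp": [50, -16, 0], "dr": [0, 0, 0], "fingers": 0},
    {"dp": [58, -18, 0], "dr": [0, 0, 0], "fingers": 0},
    {"dp": [58, -18, 0], "dr": [0, 0, 0], "fingers": 0},
    {"dp": [58, -18, 20], "dr": [0, 0, 0], "fingers": 0},
  ],
)

```text
time_s: 10.98
tool_pos: [0.471, -0.0545, 0.1783]
tool_rot: [179.6, -0.1, 87.7]
force: [1.3, 0.9, -0.7]
grip_width: 0.087
grasp_force: 0.0
```

Emit:
step_arm(
  moves=[
    {"dp": [45, -14, 30], "dr": [0, 0, 0], "fingers": 0},
    {"dp": [0, 0, 40], "dr": [0, 0, 0], "fingers": 0},
    {"dp": [0, 0, 0], "dr": [0, 0, 0], "fingers": 0},
    {"dp": [0, 0, 0], "dr": [0, 0, 0], "fingers": 0},
    {"dp": [0, 0, 0], "dr": [0, 0, 0], "fingers": 0},
  ],
)

```text
time_s: 11.6
tool_pos: [0.4593, -0.0111, 0.1075]
tool_rot: [179.8, -0.0, 87.6]
force: [-0.6, -0.3, -0.1]
grip_width: 0.087
grasp_force: 0.0
```

```bash
python3 - <<'E'
from h import *
moves([.4561,-.0034,.006],87.7)
E
```

```text
t 11.6 pos [ 0.4593 -0.0111  0.1075] rot [ 1.7981e+02 -4.0000e-02  8.7620e+01] dp now-frame [  7.4  -3.8 101.5] dp goal-frame [  7.5  -3.5 101.5] dr [ 0.0034 -0.0008 -0.0014]
```

Emit:
step_arm(
  moves=[
    {"dp": [7.5, -3.5, 30], "dr": [0.003, 0, 0], "fingers": 0},
    {"dp": [0, 0, 40], "dr": [0, 0, 0], "fingers": 0},
    {"dp": [0, 0, 20], "dr": [0, 0, 0], "fingers": 0},
    {"dp": [0, 0, 11], "dr": [0, 0, 0], "fingers": 0},
    {"dp": [0, 0, 0], "dr": [0, 0, 0], "fingers": 0.3},
  ],
)

```text
time_s: 12.22
tool_pos: [0.4546, -0.003, 0.0048]
tool_rot: [-179.8, 0.0, 87.7]
force: [-0.4, -0.3, 0.1]
grip_width: 0.0829
grasp_force: 0.0
```

Emit:
step_arm(
  moves=[
    {"dp": [0, 0, 0], "dr": [0, 0, 0], "fingers": 0.7},
    {"dp": [0, 0, 0], "dr": [0, 0, 0], "fingers": 0.7},
    {"dp": [0, 0, 0], "dr": [0, 0, 0], "fingers": 0.7},
    {"dp": [0, 0, 0], "dr": [0, 0, 0], "fingers": 0.7},
    {"dp": [0, 0, 0], "dr": [0, 0, 0], "fingers": 0.7},
  ],
)

```text
time_s: 12.85
tool_pos: [0.4544, -0.0027, 0.0047]
tool_rot: [-179.9, -0.0, 87.7]
force: [-0.5, -0.8, 2.1]
grip_width: 0.0439
grasp_force: 20.0
```

```bash
python3 - <<'E'
from h import *
moves([.551,-.1352,.102],82.1)
cv2.imwrite('pics/top2.png',env.read_camera('top')[:,:,::-1])
from meas import meas
meas(cv2.imread('pics/top2.png'),env.camera_model('top'))
E
```

```text
t 12.85 pos [ 0.4544 -0.0027  0.0047] rot [-1.7985e+02 -1.0000e-02  8.7710e+01] dp now-frame [-128.5  101.5  -97.6] dp goal-frame [-117.9  113.9  -97.3] dr [-0.0026 -0.0001  0.0979]
green 603.3 348.8 16.0 48.9 85.4
grey 444.2 120.2 20.7 43.2 85.7
grey 446.2 229.9 20.9 44.4 75.3
black 593.0 97.7 36.9 44.6 75.5
```

Emit:
step_arm(
  moves=[
    {"dp": [0, 0, -40], "dr": [0, 0, 0], "fingers": 0.7},
    {"dp": [0, 0, -45], "dr": [0, 0, 0.098], "fingers": 0.7},
    {"dp": [-40, 40, -10], "dr": [0, 0, 0], "fingers": 0.7},
    {"dp": [-40, 40, 0], "dr": [0, 0, 0], "fingers": 0.7},
    {"dp": [-26, 34, 0], "dr": [0, 0, 0], "fingers": 0.7},
  ],
)

```text
time_s: 13.52
tool_pos: [0.5539, -0.1258, 0.0996]
tool_rot: [-179.9, 0.0, 82.0]
force: [-0.3, 0.1, -0.4]
grip_width: 0.0437
grasp_force: 20.0
```

Emit:
step_arm(
  moves=[
    {"dp": [0, 0, 0], "dr": [0, 0, 0], "fingers": 0.7},
    {"dp": [0, 0, 0], "dr": [0, 0, 0], "fingers": 0.7},
    {"dp": [0, 0, 0], "dr": [0, 0, 0], "fingers": 0.7},
    {"dp": [0, 0, 0], "dr": [0, 0, 0], "fingers": 0.7},
    {"dp": [0, 0, 0], "dr": [0, 0, 0], "fingers": 0.7},
  ],
)

```text
time_s: 14.15
tool_pos: [0.5527, -0.1228, 0.0994]
tool_rot: [-179.8, -0.0, 82.1]
force: [0.5, -0.5, -0.5]
grip_width: 0.0442
grasp_force: 20.0
```

```bash
python3 - <<'E'
from h import *
moves([.551,-.1352,.100],82.1)
E
```

```text
t 14.15 pos [ 0.5527 -0.1228  0.0994] rot [-1.7985e+02 -2.0000e-02  8.2140e+01] dp now-frame [-12.5  -0.   -0.6] dp goal-frame [-12.5  -0.   -0.6] dr [-0.0027 -0.0003  0.0007]
```

Emit:
step_arm(
  moves=[
    {"dp": [-15, 0, 0], "dr": [0, 0, 0], "fingers": 0.7},
    {"dp": [-15, 0, 0], "dr": [0, 0, 0], "fingers": 0.7},
    {"dp": [-20, 0, 0], "dr": [0, 0, 0], "fingers": 0.7},
    {"dp": [-30, 0, 0], "dr": [0, 0, 0], "fingers": 0.7},
    {"dp": [-30, 0, 0], "dr": [0, 0, 0], "fingers": 0.7},
  ],
)

```text
time_s: 14.78
tool_pos: [0.5371, -0.2348, 0.0993]
tool_rot: [-179.8, 0.0, 82.0]
force: [-0.1, -0.7, 0.8]
grip_width: 0.0438
grasp_force: 20.0
```

Emit:
step_arm(
  moves=[
    {"dp": [-30, 0, 0], "dr": [0, 0, 0], "fingers": 0.7},
    {"dp": [-30, 0, 0], "dr": [0, 0, 0], "fingers": 0.7},
    {"dp": [-12, 0, 0], "dr": [0, 0, 0], "fingers": 0.7},
    {"dp": [-3, 0, 0], "dr": [0, 0, 0], "fingers": 0.7},
    {"dp": [-3, 0, 0], "dr": [0, 0, 0], "fingers": 0.7},
  ],
)

```text
time_s: 15.4
tool_pos: [0.5274, -0.3085, 0.099]
tool_rot: [-179.8, -0.0, 82.2]
force: [0.4, 0.5, -1.0]
grip_width: 0.0438
grasp_force: 20.0
```

Emit:
step_arm(
  moves=[
    {"dp": [-2, 0, 0], "dr": [0, 0, 0], "fingers": 0.7},
    {"dp": [-2, 0, 0], "dr": [0, 0, 0], "fingers": 0.7},
    {"dp": [-1, 0, 0], "dr": [0, 0, 0], "fingers": 0.7},
    {"dp": [0, 0, 0], "dr": [0, 0, 0], "fingers": 0.7},
    {"dp": [0, 0, 0], "dr": [0, 0, 0], "fingers": 0.7},
  ],
)

```text
time_s: 16.02
tool_pos: [0.5263, -0.3145, 0.0992]
tool_rot: [-179.8, 0.0, 82.1]
force: [0.6, 0.5, -0.4]
grip_width: 0.0439
grasp_force: 20.0
```

Emit:
step_arm(
  moves=[
    {"dp": [-2, 0, 0], "dr": [0, 0, 0], "fingers": 0.7},
    {"dp": [-1, 0, 0], "dr": [0, 0, 0], "fingers": 0.7},
    {"dp": [-1, 0, 0], "dr": [0, 0, 0], "fingers": 0.7},
    {"dp": [0, 0, 0], "dr": [0, 0, 0], "fingers": 0.7},
    {"dp": [0, 0, 0], "dr": [0, 0, 0], "fingers": 0.7},
  ],
)

```text
time_s: 16.65
tool_pos: [0.5264, -0.3145, 0.0992]
tool_rot: [-179.7, -0.3, 82.2]
force: [-1.0, 7.7, 4.1]
grip_width: 0.0439
grasp_force: 20.0
```

Emit:
step_arm(
  moves=[
    {"dp": [0.5, 0, 1], "dr": [0, 0, 0], "fingers": 0.7},
    {"dp": [0.5, 0, 0.5], "dr": [0, 0, 0], "fingers": 0.7},
    {"dp": [0, 0, 0], "dr": [0, 0, 0], "fingers": 0.45},
    {"dp": [0, 0, 0], "dr": [0, 0, 0], "fingers": 0.3},
    {"dp": [0, 0, 0], "dr": [0, 0, 0], "fingers": 0.2},
  ],
)

```text
time_s: 17.27
tool_pos: [0.526, -0.3181, 0.0979]
tool_rot: [-179.8, 0.1, 82.1]
force: [-0.3, -0.4, -0.1]
grip_width: 0.0603
grasp_force: 0.0
```

Emit:
step_arm(
  moves=[
    {"dp": [0, 0, 0], "dr": [0, 0, 0], "fingers": 0.15},
    {"dp": [0, 0, -20], "dr": [0, 0, 0], "fingers": 0.15},
    {"dp": [0, 0, -35], "dr": [0, 0, 0], "fingers": 0.15},
    {"dp": [0, 0, -40], "dr": [0, 0, 0], "fingers": 0},
    {"dp": [60, 0, 0], "dr": [0, 0, 0], "fingers": 0},
  ],
)

```text
time_s: 17.9
tool_pos: [0.5343, -0.2658, 0.1984]
tool_rot: [179.7, 0.4, 81.4]
force: [1.3, 0.2, 0.0]
grip_width: 0.0845
grasp_force: 0.0
```

```bash
python3 - <<'E'
from h import *
# green/blue: painted strip centre & wood strip centre in top0 crop coords (manual corners from pics/a.png, scale 3.4, offset 115,235)
m=env.camera_model('top')
for n,q in (('green',[(57,51),(104,57),(82,143),(36,131)]),('blue',[(67,326),(112,332),(74,424),(32,410)])):
    P=np.array([plane(m,115+(a+.5)/3.4-.5,235+(b+.5)/3.4-.5,.044)[:2]*1e3 for a,b in q])
    e1=P[0]-P[1];e2=P[3]-P[2];print(n,P.mean(0).round(1),np.linalg.norm(e1),np.linalg.norm(e2),np.linalg.norm(P[0]-P[3]),'long-edge yaw',[round(float(np.degrees(np.arctan2(d[1],d[0]))+90),1) for d in (P[3]-P[0]+0,P[2]-P[1])],(P-P.mean(0)).round(0).tolist())
moves([.6036,.345,.12],80)
E
```

```text
green [601.5 338.4] 25.77589282005408 25.852375620108074 44.08177861593823 long-edge yaw [262.0, 261.9] [[24.0, 10.0], [21.0, -16.0], [-26.0, -9.0], [-20.0, 16.0]]
blue [457.1 321.4] 23.659286113641063 23.101675426560146 44.24607833714895 long-edge yaw [252.8, 252.7] [[23.0, 5.0], [21.0, -19.0], [-25.0, -4.0], [-19.0, 18.0]]
t 17.9 pos [ 0.5343 -0.2658  0.1984] rot [179.69   0.36  81.44] dp now-frame [614.8 -22.8  74.5] dp goal-frame [613.6 -37.8  78.4] dr [0.0055 0.0061 0.0252]
```

Emit:
step_arm(
  moves=[
    {"dp": [60, -2, 0], "dr": [0, 0, 0], "fingers": 0},
    {"dp": [60, -2, 0], "dr": [0, 0, 0], "fingers": 0},
    {"dp": [60, -2, 0], "dr": [0, 0, 0], "fingers": 0},
    {"dp": [60, -2, 0], "dr": [0, 0, 0], "fingers": 0},
    {"dp": [60, -2, 0], "dr": [0, 0, 0], "fingers": 0},
  ],
)

```text
time_s: 18.52
tool_pos: [0.5663, 0.0414, 0.1946]
tool_rot: [-180.0, -0.0, 82.0]
force: [1.2, -0.3, -0.5]
grip_width: 0.087
grasp_force: 0.0
```

Emit:
step_arm(
  moves=[
    {"dp": [60, -2, 0], "dr": [0, 0, 0], "fingers": 0},
    {"dp": [60, -2, 0], "dr": [0, 0, 0], "fingers": 0},
    {"dp": [60, -2, 0], "dr": [0, 0, 0], "fingers": 0},
    {"dp": [60, -2, 20], "dr": [0, 0, 0], "fingers": 0},
    {"dp": [50, -2, 30], "dr": [0, 0, 0], "fingers": 0},
  ],
)

```text
time_s: 19.15
tool_pos: [0.597, 0.331, 0.1453]
tool_rot: [179.9, -0.1, 82.1]
force: [0.3, 0.5, 0.3]
grip_width: 0.0871
grasp_force: 0.0
```

Emit:
step_arm(
  moves=[
    {"dp": [0, 0, 40], "dr": [0, 0, 0], "fingers": 0},
    {"dp": [0, 0, 0], "dr": [0, 0, 0], "fingers": 0},
    {"dp": [0, 0, 0], "dr": [0, 0, 0], "fingers": 0},
    {"dp": [0, 0, 0], "dr": [0, 0, 0], "fingers": 0},
    {"dp": [0, 0, 0], "dr": [0, 0, 0], "fingers": 0},
  ],
)

```text
time_s: 19.77
tool_pos: [0.5965, 0.328, 0.1049]
tool_rot: [-180.0, -0.1, 82.0]
force: [-0.4, -0.2, -0.4]
grip_width: 0.0872
grasp_force: 0.0
```

```bash
python3 - <<'E'
from h import *
moves([.6015,.3384,.006],82)
E
```

```text
t 19.775 pos [0.5965 0.328  0.1049] rot [-1.7995e+02 -9.0000e-02  8.2030e+01] dp now-frame [10.8  3.6 98.9] dp goal-frame [11.   3.5 98.9] dr [-0.0008 -0.0016  0.0006]
```

Emit:
step_arm(
  moves=[
    {"dp": [11, 3.5, 30], "dr": [0, 0, 0], "fingers": 0},
    {"dp": [0, 0, 40], "dr": [0, 0, 0], "fingers": 0},
    {"dp": [0, 0, 20], "dr": [0, 0, 0], "fingers": 0},
    {"dp": [0, 0, 8], "dr": [0, 0, 0], "fingers": 0},
    {"dp": [0, 0, 0], "dr": [0, 0, 0], "fingers": 0.3},
  ],
)

```text
time_s: 20.4
tool_pos: [0.6006, 0.3386, 0.0055]
tool_rot: [-179.9, -0.0, 82.1]
force: [-0.2, -0.0, 1.4]
grip_width: 0.0826
grasp_force: 0.0
```

Emit:
step_arm(
  moves=[
    {"dp": [0, 0, 0], "dr": [0, 0, 0], "fingers": 0.7},
    {"dp": [0, 0, 0], "dr": [0, 0, 0], "fingers": 0.7},
    {"dp": [0, 0, 0], "dr": [0, 0, 0], "fingers": 0.7},
    {"dp": [0, 0, 0], "dr": [0, 0, 0], "fingers": 0.7},
    {"dp": [0, 0, 0], "dr": [0, 0, 0], "fingers": 0.7},
  ],
)

```text
time_s: 21.02
tool_pos: [0.6003, 0.3388, 0.0052]
tool_rot: [-179.8, -0.0, 82.1]
force: [-0.5, 0.7, 1.4]
grip_width: 0.0442
grasp_force: 19.7
```

```bash
python3 - <<'E'
from h import *
moves([.551,-.1252,.102],82.1)
E
```

```text
t 21.025 pos [0.6003 0.3388 0.0052] rot [-179.85   -0.     82.1 ] dp now-frame [-466.3   14.7  -96.9] dp goal-frame [-466.4   15.   -96.8] dr [-0.0026 -0.     -0.    ]
```

Emit:
step_arm(
  moves=[
    {"dp": [0, 0, -40], "dr": [0, 0, 0], "fingers": 0.7},
    {"dp": [0, 0, -55], "dr": [0, 0, 0], "fingers": 0.7},
    {"dp": [-40, 3, 0], "dr": [0, 0, 0], "fingers": 0.7},
    {"dp": [-55, 3, 0], "dr": [0, 0, 0], "fingers": 0.7},
    {"dp": [-60, 2, 0], "dr": [0, 0, 0], "fingers": 0.7},
  ],
)

```text
time_s: 21.65
tool_pos: [0.5867, 0.1829, 0.0999]
tool_rot: [-179.9, 0.0, 82.2]
force: [0.6, -1.1, -0.5]
grip_width: 0.0442
grasp_force: 19.7
```

Emit:
step_arm(
  moves=[
    {"dp": [-60, 2, 0], "dr": [0, 0, 0], "fingers": 0.7},
    {"dp": [-60, 2, 0], "dr": [0, 0, 0], "fingers": 0.7},
    {"dp": [-60, 2, 0], "dr": [0, 0, 0], "fingers": 0.7},
    {"dp": [-60, 0, 0], "dr": [0, 0, 0], "fingers": 0.7},
    {"dp": [-50, 0, 0], "dr": [0, 0, 0], "fingers": 0.7},
  ],
)

```text
time_s: 22.28
tool_pos: [0.5523, -0.1067, 0.1001]
tool_rot: [-179.9, 0.0, 82.0]
force: [1.2, 0.7, -1.0]
grip_width: 0.0445
grasp_force: 19.7
```

Emit:
step_arm(
  moves=[
    {"dp": [-10, 0, 0], "dr": [0, 0, 0], "fingers": 0.7},
    {"dp": [0, 0, 0], "dr": [0, 0, 0], "fingers": 0.7},
    {"dp": [0, 0, 0], "dr": [0, 0, 0], "fingers": 0.7},
    {"dp": [0, 0, 0], "dr": [0, 0, 0], "fingers": 0.7},
    {"dp": [0, 0, 0], "dr": [0, 0, 0], "fingers": 0.7},
  ],
)

```text
time_s: 22.9
tool_pos: [0.5519, -0.1128, 0.0999]
tool_rot: [-179.8, 0.0, 82.2]
force: [-0.2, -0.3, -0.9]
grip_width: 0.0444
grasp_force: 19.7
```

```bash
python3 - <<'E'
from h import *
moves([.551,-.1352,.100],82.1)
E
```

```text
t 22.9 pos [ 0.5519 -0.1128  0.0999] rot [-179.82    0.     82.2 ] dp now-frame [-22.3   2.1  -0.1] dp goal-frame [-22.3   2.2  -0.1] dr [-0.0031  0.0001  0.0017]
```

Emit:
step_arm(
  moves=[
    {"dp": [-15, 2, 0], "dr": [0, 0, 0], "fingers": 0.7},
    {"dp": [-15, 0, 0], "dr": [0, 0, 0], "fingers": 0.7},
    {"dp": [-20, 0, 0], "dr": [0, 0, 0], "fingers": 0.7},
    {"dp": [-30, 0, 0], "dr": [0, 0, 0], "fingers": 0.7},
    {"dp": [-30, 0, 0], "dr": [0, 0, 0], "fingers": 0.7},
  ],
)

```text
time_s: 23.52
tool_pos: [0.5379, -0.2256, 0.1001]
tool_rot: [-179.8, 0.0, 82.0]
force: [-0.6, 0.1, -0.4]
grip_width: 0.0444
grasp_force: 19.7
```

Emit:
step_arm(
  moves=[
    {"dp": [-30, 0, 0], "dr": [0, 0, 0], "fingers": 0.7},
    {"dp": [-25, 0, 0], "dr": [0, 0, 0], "fingers": 0.7},
    {"dp": [-6, 0, 0], "dr": [0, 0, 0], "fingers": 0.7},
    {"dp": [-3, 0, 0], "dr": [0, 0, 0], "fingers": 0.7},
    {"dp": [-3, 0, 0], "dr": [0, 0, 0], "fingers": 0.7},
  ],
)

```text
time_s: 24.15
tool_pos: [0.5297, -0.2885, 0.0999]
tool_rot: [-179.8, -0.0, 82.2]
force: [-0.0, 0.6, -0.0]
grip_width: 0.0444
grasp_force: 19.7
```

Emit:
step_arm(
  moves=[
    {"dp": [-2, 0, 0], "dr": [0, 0, 0], "fingers": 0.7},
    {"dp": [-2, 0, 0], "dr": [0, 0, 0], "fingers": 0.7},
    {"dp": [-1, 0, 0], "dr": [0, 0, 0], "fingers": 0.7},
    {"dp": [0, 0, 0], "dr": [0, 0, 0], "fingers": 0.7},
    {"dp": [0, 0, 0], "dr": [0, 0, 0], "fingers": 0.7},
  ],
)

```text
time_s: 24.78
tool_pos: [0.5294, -0.2927, 0.1]
tool_rot: [-179.8, -0.1, 82.2]
force: [1.3, 5.9, 0.6]
grip_width: 0.0441
grasp_force: 19.6
```

Emit:
step_arm(
  moves=[
    {"dp": [-1, 0, 0], "dr": [0, 0, 0], "fingers": 0.7},
    {"dp": [0.5, 0, 1], "dr": [0, 0, 0], "fingers": 0.7},
    {"dp": [0.5, 0, 0.5], "dr": [0, 0, 0], "fingers": 0.45},
    {"dp": [0, 0, 0], "dr": [0, 0, 0], "fingers": 0.3},
    {"dp": [0, 0, 0], "dr": [0, 0, 0], "fingers": 0.2},
  ],
)

```text
time_s: 25.4
tool_pos: [0.5282, -0.2954, 0.0985]
tool_rot: [-179.8, 0.1, 82.0]
force: [-0.3, 0.4, 0.3]
grip_width: 0.0604
grasp_force: 0.0
```

Emit:
step_arm(
  moves=[
    {"dp": [0, 0, 0], "dr": [0, 0, 0], "fingers": 0.15},
    {"dp": [0, 0, -20], "dr": [0, 0, 0], "fingers": 0.15},
    {"dp": [0, 0, -35], "dr": [0, 0, 0], "fingers": 0.15},
    {"dp": [0, 0, -40], "dr": [0, 0, 0], "fingers": 0},
    {"dp": [60, 0, 0], "dr": [0, 0, 0], "fingers": 0},
  ],
)

```text
time_s: 26.02
tool_pos: [0.5377, -0.242, 0.1992]
tool_rot: [179.7, 0.3, 81.5]
force: [1.3, 0.9, 0.5]
grip_width: 0.0839
grasp_force: 0.0
```

Emit:
step_arm(
  moves=[
    {"dp": [60, -14, 0], "dr": [0, 0, 0], "fingers": 0},
    {"dp": [60, -16, 0], "dr": [0, 0, 0], "fingers": 0},
    {"dp": [60, -16, 0], "dr": [0, 0, 0], "fingers": 0},
    {"dp": [60, -16, 0], "dr": [0, 0, 0], "fingers": 0},
    {"dp": [60, -16, 0], "dr": [0, 0, 0], "fingers": 0},
  ],
)

```text
time_s: 26.65
tool_pos: [0.5013, 0.0745, 0.1956]
tool_rot: [-180.0, -0.1, 82.1]
force: [1.1, -0.0, -0.6]
grip_width: 0.087
grasp_force: 0.0
```

```bash
python3 - <<'E'
from h import *
moves([.4442,.1203,.1],86)
cv2.imwrite('pics/side3.png',cv2.resize(env.read_camera('side')[:,:,::-1][280:480,330:530],(600,600)))
E
```

```text
t 26.65 pos [0.5013 0.0745 0.1956] rot [-1.7999e+02 -6.0000e-02  8.2060e+01] dp now-frame [ 37.4 -62.9  95.6] dp goal-frame [ 41.7 -60.2  95.6] dr [-0.0001 -0.001  -0.0688]
```

View pics/side3.png

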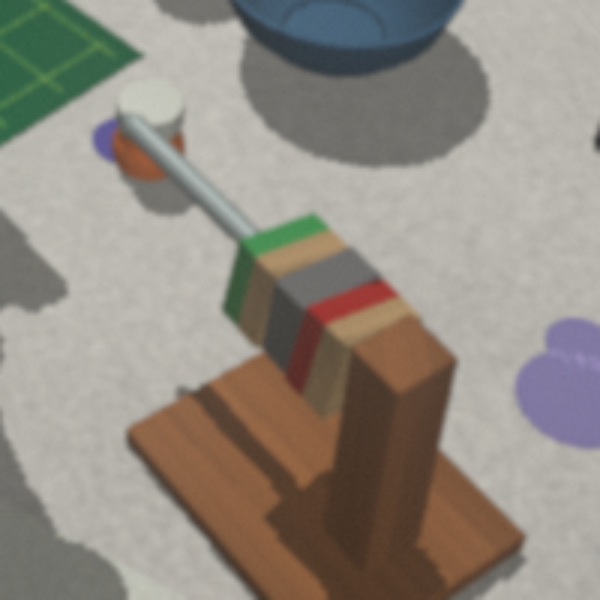

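The side crop shows red, spacer and green hanging in order, tight against the upright, with their painted faces towards the tip at (130,125). Next is spacer 2.

Emit:
step_arm(
  moves=[
    {"dp": [0, 0, 0], "dr": [0, 0, -0.069], "fingers": 0},
    {"dp": [21, -30, 10], "dr": [0, 0, 0], "fingers": 0},
    {"dp": [21, -30, 35], "dr": [0, 0, 0], "fingers": 0},
    {"dp": [0, 0, 45], "dr": [0, 0, 0], "fingers": 0},
    {"dp": [0, 0, 0], "dr": [0, 0, 0], "fingers": 0},
  ],
)

```text
time_s: 27.32
tool_pos: [0.4419, 0.1178, 0.1025]
tool_rot: [-179.6, 0.1, 86.1]
force: [-0.1, -0.1, -0.1]
grip_width: 0.0871
grasp_force: 0.0
```

```bash
python3 - <<'E'
from h import *
moves([.4442,.1203,.006],86)
E
```

```text
t 27.325 pos [0.4419 0.1178 0.1025] rot [-1.7959e+02  1.5000e-01  8.6050e+01] dp now-frame [ 2.9  2.8 96.4] dp goal-frame [ 2.7  2.1 96.5] dr [-0.0072  0.0026  0.0009]
```

Emit:
step_arm(
  moves=[
    {"dp": [2.5, 2, 30], "dr": [-0.004, 0, 0], "fingers": 0},
    {"dp": [0, 0, 40], "dr": [0, 0, 0], "fingers": 0},
    {"dp": [0, 0, 18], "dr": [0, 0, 0], "fingers": 0},
    {"dp": [0, 0, 8], "dr": [0, 0, 0], "fingers": 0},
    {"dp": [0, 0, 0], "dr": [0, 0, 0], "fingers": 0.3},
  ],
)

```text
time_s: 27.95
tool_pos: [0.4474, 0.1213, 0.0091]
tool_rot: [179.8, -0.0, 86.0]
force: [-0.1, -0.0, -0.3]
grip_width: 0.0826
grasp_force: 0.0
```

Emit:
step_arm(
  moves=[
    {"dp": [0, 0, 0], "dr": [0, 0, 0], "fingers": 0.7},
    {"dp": [0, 0, 0], "dr": [0, 0, 0], "fingers": 0.7},
    {"dp": [0, 0, 0], "dr": [0, 0, 0], "fingers": 0.7},
    {"dp": [0, 0, 0], "dr": [0, 0, 0], "fingers": 0.7},
    {"dp": [0, 0, 0], "dr": [0, 0, 0], "fingers": 0.7},
  ],
)

```text
time_s: 28.58
tool_pos: [0.446, 0.1213, 0.0079]
tool_rot: [179.9, -0.0, 86.1]
force: [-0.6, -0.8, 2.2]
grip_width: 0.0442
grasp_force: 20.0
```

```bash
python3 - <<'E'
from h import *
moves([.551,-.1352,.100],82.1)
E
```

```text
t 28.575 pos [0.446  0.1213 0.0079] rot [179.95  -0.    86.05] dp now-frame [-248.6  122.5  -92. ] dp goal-frame [-239.6  139.2  -92.1] dr [ 0.0009 -0.0001  0.069 ]
```

Emit:
step_arm(
  moves=[
    {"dp": [0, 0, -40], "dr": [0, 0, 0], "fingers": 0.7},
    {"dp": [0, 0, -45], "dr": [0, 0, 0.069], "fingers": 0.7},
    {"dp": [-40, 24, -10], "dr": [0, 0, 0], "fingers": 0.7},
    {"dp": [-50, 28, 0], "dr": [0, 0, 0], "fingers": 0.7},
    {"dp": [-50, 29, 0], "dr": [0, 0, 0], "fingers": 0.7},
  ],
)

```text
time_s: 29.2
tool_pos: [0.5076, -0.0298, 0.1033]
tool_rot: [179.9, -0.0, 82.2]
force: [0.9, 0.7, -1.2]
grip_width: 0.0438
grasp_force: 20.0
```

Emit:
step_arm(
  moves=[
    {"dp": [-50, 29, 0], "dr": [0, 0, 0], "fingers": 0.7},
    {"dp": [-38, 29, 0], "dr": [0, 0, 0], "fingers": 0.7},
    {"dp": [0, 0, 0], "dr": [0, 0, 0], "fingers": 0.7},
    {"dp": [0, 0, 0], "dr": [0, 0, 0], "fingers": 0.7},
    {"dp": [0, 0, 0], "dr": [0, 0, 0], "fingers": 0.7},
  ],
)

```text
time_s: 29.82
tool_pos: [0.552, -0.122, 0.1027]
tool_rot: [180.0, -0.1, 82.2]
force: [0.3, 0.4, -0.5]
grip_width: 0.0438
grasp_force: 20.0
```

```bash
python3 - <<'E'
from h import *
moves([.551,-.1352,.103],82.1)
E
```

```text
t 29.825 pos [ 0.552  -0.122   0.1027] rot [ 1.7998e+02 -6.0000e-02  8.2230e+01] dp now-frame [-13.2   0.8  -0.3] dp goal-frame [-13.2   0.9  -0.3] dr [ 0.0003 -0.001   0.0022]
```

Emit:
step_arm(
  moves=[
    {"dp": [-15, 1, 0], "dr": [0, 0, 0], "fingers": 0.7},
    {"dp": [-15, 0, 0], "dr": [0, 0, 0], "fingers": 0.7},
    {"dp": [-20, 0, 0], "dr": [0, 0, 0], "fingers": 0.7},
    {"dp": [-30, 0, 0], "dr": [0, 0, 0], "fingers": 0.7},
    {"dp": [-30, 0, 0], "dr": [0, 0, 0], "fingers": 0.7},
  ],
)

```text
time_s: 30.45
tool_pos: [0.5375, -0.2349, 0.1031]
tool_rot: [179.9, 0.0, 82.1]
force: [-0.1, 0.5, 0.7]
grip_width: 0.0437
grasp_force: 20.0
```

Emit:
step_arm(
  moves=[
    {"dp": [-20, 0, 0], "dr": [0, 0, 0], "fingers": 0.7},
    {"dp": [-9, 0, 0], "dr": [0, 0, 0], "fingers": 0.7},
    {"dp": [-3, 0, 0], "dr": [0, 0, 0], "fingers": 0.7},
    {"dp": [-3, 0, 0], "dr": [0, 0, 0], "fingers": 0.7},
    {"dp": [-2, 0, 0], "dr": [0, 0, 0], "fingers": 0.7},
  ],
)

```text
time_s: 31.08
tool_pos: [0.5333, -0.2678, 0.1029]
tool_rot: [180.0, -0.1, 82.2]
force: [0.3, 4.2, 1.0]
grip_width: 0.0438
grasp_force: 20.0
```

Emit:
step_arm(
  moves=[
    {"dp": [-2, 0, 0], "dr": [0, 0, 0], "fingers": 0.7},
    {"dp": [-2, 0, 0], "dr": [0, 0, 0], "fingers": 0.7},
    {"dp": [-1, 0, 0], "dr": [0, 0, 0], "fingers": 0.7},
    {"dp": [0, 0, 0], "dr": [0, 0, 0], "fingers": 0.7},
    {"dp": [0, 0, 0], "dr": [0, 0, 0], "fingers": 0.7},
  ],
)

```text
time_s: 31.7
tool_pos: [0.5332, -0.268, 0.1027]
tool_rot: [-179.9, -0.5, 82.3]
force: [-2.1, 12.0, 4.4]
grip_width: 0.0439
grasp_force: 20.0
```

Emit:
step_arm(
  moves=[
    {"dp": [1, 0, 1], "dr": [0, 0, 0], "fingers": 0.7},
    {"dp": [1, 0, 0.5], "dr": [0, 0, 0], "fingers": 0.7},
    {"dp": [0.5, 0, 0], "dr": [0, 0, 0], "fingers": 0.45},
    {"dp": [0, 0, 0], "dr": [0, 0, 0], "fingers": 0.3},
    {"dp": [0, 0, 0], "dr": [0, 0, 0], "fingers": 0.2},
  ],
)

```text
time_s: 32.33
tool_pos: [0.5336, -0.2717, 0.1018]
tool_rot: [179.9, -0.0, 82.1]
force: [1.6, 0.9, 0.9]
grip_width: 0.0605
grasp_force: 0.8
```

Emit:
step_arm(
  moves=[
    {"dp": [0, 0, 0], "dr": [0, 0, 0], "fingers": 0.15},
    {"dp": [0, 0, -20], "dr": [0, 0, 0], "fingers": 0.15},
    {"dp": [0, 0, -35], "dr": [0, 0, 0], "fingers": 0.15},
    {"dp": [0, 0, -40], "dr": [0, 0, 0], "fingers": 0},
    {"dp": [60, 0, 0], "dr": [0, 0, 0], "fingers": 0},
  ],
)

```text
time_s: 32.95
tool_pos: [0.5412, -0.22, 0.202]
tool_rot: [179.4, 0.3, 81.4]
force: [1.3, 0.7, -0.6]
grip_width: 0.0843
grasp_force: 0.0
```

```bash
python3 - <<'E'
from h import *
moves([.457,.3205,.1],72.8)
cv2.imwrite('pics/top3.png',env.read_camera('top')[:,:,::-1])
from meas import meas
meas(cv2.imread('pics/top3.png'),env.camera_model('top'))
E
```

```text
t 32.95 pos [ 0.5412 -0.22    0.202 ] rot [179.45   0.29  81.42] dp now-frame [ 522.4 -164.8   97.8] dp goal-frame [ 491.5 -240.3  102. ] dr [0.01   0.0043 0.1505]
grey 446.0 229.4 21.6 44.4 74.8
black 592.8 97.6 36.6 43.3 75.6
```

Emit:
step_arm(
  moves=[
    {"dp": [0, 0, 0], "dr": [0, 0, 0.16], "fingers": 0},
    {"dp": [50, -25, 0], "dr": [0, 0, 0], "fingers": 0},
    {"dp": [55, -27, 0], "dr": [0, 0, 0], "fingers": 0},
    {"dp": [55, -27, 0], "dr": [0, 0, 0], "fingers": 0},
    {"dp": [55, -27, 0], "dr": [0, 0, 0], "fingers": 0},
  ],
)

```text
time_s: 33.62
tool_pos: [0.5024, 0.0252, 0.1977]
tool_rot: [179.8, -0.0, 72.9]
force: [1.9, 0.4, 0.0]
grip_width: 0.087
grasp_force: 0.0
```

Emit:
step_arm(
  moves=[
    {"dp": [55, -27, 0], "dr": [0, 0, 0], "fingers": 0},
    {"dp": [55, -27, 0], "dr": [0, 0, 0], "fingers": 0},
    {"dp": [55, -27, 0], "dr": [0, 0, 0], "fingers": 0},
    {"dp": [55, -27, 20], "dr": [0, 0, 0], "fingers": 0},
    {"dp": [45, -22, 30], "dr": [0, 0, 0], "fingers": 0},
  ],
)

```text
time_s: 34.25
tool_pos: [0.4572, 0.3164, 0.1487]
tool_rot: [179.8, -0.2, 73.0]
force: [1.0, 0.5, -0.1]
grip_width: 0.0871
grasp_force: 0.0
```

Emit:
step_arm(
  moves=[
    {"dp": [0, 0, 40], "dr": [0, 0, 0], "fingers": 0},
    {"dp": [0, 0, 0], "dr": [0, 0, 0], "fingers": 0},
    {"dp": [0, 0, 0], "dr": [0, 0, 0], "fingers": 0},
    {"dp": [0, 0, 0], "dr": [0, 0, 0], "fingers": 0},
    {"dp": [0, 0, 0], "dr": [0, 0, 0], "fingers": 0},
  ],
)

```text
time_s: 34.88
tool_pos: [0.4576, 0.3138, 0.1085]
tool_rot: [179.9, -0.1, 72.9]
force: [-0.8, 0.3, 0.5]
grip_width: 0.0869
grasp_force: 0.0
```

```bash
python3 - <<'E'
from h import *
moves([.457,.3205,.006],72.8)
E
```

```text
t 34.875 pos [0.4576 0.3138 0.1085] rot [ 1.7986e+02 -1.4000e-01  7.2870e+01] dp now-frame [  6.   -2.8 102.5] dp goal-frame [  6.2  -2.5 102.5] dr [ 0.0025 -0.0024  0.0012]
```

Emit:
step_arm(
  moves=[
    {"dp": [6.2, -2.5, 30], "dr": [0, 0, 0], "fingers": 0},
    {"dp": [0, 0, 40], "dr": [0, 0, 0], "fingers": 0},
    {"dp": [0, 0, 22], "dr": [0, 0, 0], "fingers": 0},
    {"dp": [0, 0, 10], "dr": [0, 0, 0], "fingers": 0},
    {"dp": [0, 0, 0], "dr": [0, 0, 0], "fingers": 0.3},
  ],
)

```text
time_s: 35.5
tool_pos: [0.4563, 0.3204, 0.005]
tool_rot: [179.9, -0.0, 72.9]
force: [-0.6, 0.2, 0.4]
grip_width: 0.0827
grasp_force: 0.0
```

Emit:
step_arm(
  moves=[
    {"dp": [0, 0, 0], "dr": [0, 0, 0], "fingers": 0.7},
    {"dp": [0, 0, 0], "dr": [0, 0, 0], "fingers": 0.7},
    {"dp": [0, 0, 0], "dr": [0, 0, 0], "fingers": 0.7},
    {"dp": [0, 0, 0], "dr": [0, 0, 0], "fingers": 0.7},
    {"dp": [0, 0, 0], "dr": [0, 0, 0], "fingers": 0.7},
  ],
)

```text
time_s: 36.12
tool_pos: [0.4562, 0.3205, 0.0051]
tool_rot: [179.9, -0.0, 72.9]
force: [-0.6, 0.1, 2.2]
grip_width: 0.0438
grasp_force: 20.0
```

```bash
python3 - <<'E'
from h import *
moves([.551,-.1352,.100],82.1)
E
```

```text
t 36.125 pos [0.4562 0.3205 0.0051] rot [ 1.7994e+02 -2.0000e-02  7.2930e+01] dp now-frame [-407.8  224.5  -94.8] dp goal-frame [-438.4  156.5  -94.9] dr [ 0.0011 -0.0003 -0.1601]
```

Emit:
step_arm(
  moves=[
    {"dp": [0, 0, -40], "dr": [0, 0, 0], "fingers": 0.7},
    {"dp": [0, 0, -55], "dr": [0, 0, -0.16], "fingers": 0.7},
    {"dp": [-40, 14, 0], "dr": [0, 0, 0], "fingers": 0.7},
    {"dp": [-55, 20, 0], "dr": [0, 0, 0], "fingers": 0.7},
    {"dp": [-55, 20, 0], "dr": [0, 0, 0], "fingers": 0.7},
  ],
)

```text
time_s: 36.75
tool_pos: [0.489, 0.1629, 0.1001]
tool_rot: [179.9, -0.0, 82.2]
force: [1.3, -0.3, -0.1]
grip_width: 0.0441
grasp_force: 20.0
```

Emit:
step_arm(
  moves=[
    {"dp": [-55, 20, 0], "dr": [0, 0, 0], "fingers": 0.7},
    {"dp": [-55, 20, 0], "dr": [0, 0, 0], "fingers": 0.7},
    {"dp": [-55, 20, 0], "dr": [0, 0, 0], "fingers": 0.7},
    {"dp": [-55, 20, 0], "dr": [0, 0, 0], "fingers": 0.7},
    {"dp": [-50, 20, 0], "dr": [0, 0, 0], "fingers": 0.7},
  ],
)

```text
time_s: 37.38
tool_pos: [0.5508, -0.1189, 0.1]
tool_rot: [179.9, -0.0, 82.1]
force: [0.3, 0.2, -0.1]
grip_width: 0.0439
grasp_force: 20.0
```

Emit:
step_arm(
  moves=[
    {"dp": [0, 0, 0], "dr": [0, 0, 0], "fingers": 0.7},
    {"dp": [0, 0, 0], "dr": [0, 0, 0], "fingers": 0.7},
    {"dp": [0, 0, 0], "dr": [0, 0, 0], "fingers": 0.7},
    {"dp": [0, 0, 0], "dr": [0, 0, 0], "fingers": 0.7},
    {"dp": [0, 0, 0], "dr": [0, 0, 0], "fingers": 0.7},
  ],
)

```text
time_s: 38.0
tool_pos: [0.5508, -0.1159, 0.1001]
tool_rot: [179.9, -0.0, 82.2]
force: [-0.8, -0.1, -0.2]
grip_width: 0.0442
grasp_force: 20.0
```

```bash
python3 - <<'E'
from h import *
moves([.551,-.1352,.100],82.1)
E
```

```text
t 38.0 pos [ 0.5508 -0.1159  0.1001] rot [ 1.7994e+02 -2.0000e-02  8.2180e+01] dp now-frame [-19.1   2.8   0.1] dp goal-frame [-19.1   2.8   0.1] dr [ 0.0011 -0.0003  0.0013]
```

Emit:
step_arm(
  moves=[
    {"dp": [-15, 2.8, 0], "dr": [0, 0, 0], "fingers": 0.7},
    {"dp": [-15, 0, 0], "dr": [0, 0, 0], "fingers": 0.7},
    {"dp": [-20, 0, 0], "dr": [0, 0, 0], "fingers": 0.7},
    {"dp": [-30, 0, 0], "dr": [0, 0, 0], "fingers": 0.7},
    {"dp": [-25, 0, 0], "dr": [0, 0, 0], "fingers": 0.7},
  ],
)

```text
time_s: 38.62
tool_pos: [0.5383, -0.2241, 0.1002]
tool_rot: [179.9, 0.0, 82.0]
force: [-0.5, 1.1, -0.1]
grip_width: 0.0439
grasp_force: 20.0
```

Emit:
step_arm(
  moves=[
    {"dp": [-15, 0, 0], "dr": [0, 0, 0], "fingers": 0.7},
    {"dp": [-5, 0, 0], "dr": [0, 0, 0], "fingers": 0.7},
    {"dp": [-3, 0, 0], "dr": [0, 0, 0], "fingers": 0.7},
    {"dp": [-3, 0, 0], "dr": [0, 0, 0], "fingers": 0.7},
    {"dp": [-2, 0, 0], "dr": [0, 0, 0], "fingers": 0.7},
  ],
)

```text
time_s: 39.25
tool_pos: [0.5357, -0.248, 0.1]
tool_rot: [179.9, -0.0, 82.2]
force: [0.5, 1.7, -0.9]
grip_width: 0.044
grasp_force: 20.0
```

Emit:
step_arm(
  moves=[
    {"dp": [-1, 0, 0], "dr": [0, 0, 0], "fingers": 0.7},
    {"dp": [-1, 0, 0], "dr": [0, 0, 0], "fingers": 0.7},
    {"dp": [-1, 0, 0], "dr": [0, 0, 0], "fingers": 0.7},
    {"dp": [0, 0, 0], "dr": [0, 0, 0], "fingers": 0.7},
    {"dp": [0, 0, 0], "dr": [0, 0, 0], "fingers": 0.7},
  ],
)

```text
time_s: 39.88
tool_pos: [0.5356, -0.2481, 0.1]
tool_rot: [180.0, -0.3, 82.2]
force: [-0.1, 7.7, 1.6]
grip_width: 0.044
grasp_force: 20.0
```

Seated. Lower, release, then move to spacer 3 at (446,229), yaw 75.

Emit:
step_arm(
  moves=[
    {"dp": [0.5, 0, 1], "dr": [0, 0, 0], "fingers": 0.7},
    {"dp": [0.5, 0, 0.5], "dr": [0, 0, 0], "fingers": 0.7},
    {"dp": [0.5, 0, 0], "dr": [0, 0, 0], "fingers": 0.45},
    {"dp": [0, 0, 0], "dr": [0, 0, 0], "fingers": 0.3},
    {"dp": [0, 0, 0], "dr": [0, 0, 0], "fingers": 0.2},
  ],
)

```text
time_s: 40.5
tool_pos: [0.5348, -0.2511, 0.0986]
tool_rot: [179.9, 0.0, 82.0]
force: [-0.3, -0.4, -0.5]
grip_width: 0.0606
grasp_force: 0.0
```

Emit:
step_arm(
  moves=[
    {"dp": [0, 0, 0], "dr": [0, 0, 0], "fingers": 0.15},
    {"dp": [0, 0, -20], "dr": [0, 0, 0], "fingers": 0.15},
    {"dp": [0, 0, -35], "dr": [0, 0, 0], "fingers": 0.15},
    {"dp": [0, 0, -40], "dr": [0, 0, 0], "fingers": 0},
    {"dp": [60, 0, 0], "dr": [0, 0, 0.122], "fingers": 0},
  ],
)

```text
time_s: 41.12
tool_pos: [0.5443, -0.1977, 0.1994]
tool_rot: [179.4, 0.1, 74.3]
force: [1.4, 1.6, -0.7]
grip_width: 0.0846
grasp_force: 0.0
```

```bash
python3 - <<'E'
from h import *
moves([.446,.2297,.1],75.1)
E
```

```text
t 41.125 pos [ 0.5443 -0.1977  0.1994] rot [1.7938e+02 1.4000e-01 7.4310e+01] dp now-frame [ 385.1 -211.3   96.1] dp goal-frame [ 387.7 -204.9   99.4] dr [ 0.0109  0.0026 -0.0138]
```

Emit:
step_arm(
  moves=[
    {"dp": [50, -27, 0], "dr": [0, 0, 0], "fingers": 0},
    {"dp": [54, -29, 0], "dr": [0, 0, 0], "fingers": 0},
    {"dp": [54, -29, 0], "dr": [0, 0, 0], "fingers": 0},
    {"dp": [54, -29, 0], "dr": [0, 0, 0], "fingers": 0},
    {"dp": [54, -29, 0], "dr": [0, 0, 0], "fingers": 0},
  ],
)

```text
time_s: 41.75
tool_pos: [0.4734, 0.1046, 0.1954]
tool_rot: [179.8, -0.1, 75.1]
force: [1.1, 1.0, -0.2]
grip_width: 0.0868
grasp_force: 0.0
```

Emit:
step_arm(
  moves=[
    {"dp": [54, -29, 10], "dr": [0, 0, 0], "fingers": 0},
    {"dp": [54, -29, 35], "dr": [0, 0, 0], "fingers": 0},
    {"dp": [8, -4, 45], "dr": [0, 0, 0], "fingers": 0},
    {"dp": [0, 0, 0], "dr": [0, 0, 0], "fingers": 0},
    {"dp": [0, 0, 0], "dr": [0, 0, 0], "fingers": 0},
  ],
)

```text
time_s: 42.38
tool_pos: [0.4467, 0.2235, 0.1095]
tool_rot: [179.8, -0.1, 75.0]
force: [0.5, 0.9, 0.2]
grip_width: 0.0868
grasp_force: 0.0
```

```bash
python3 - <<'E'
from h import *
moves([.446,.2297,.006],75.1)
E
```

```text
t 42.375 pos [0.4467 0.2235 0.1095] rot [ 1.7981e+02 -9.0000e-02  7.5000e+01] dp now-frame [  5.7  -2.6 103.6] dp goal-frame [  5.9  -2.2 103.5] dr [ 0.0032 -0.0016 -0.0018]
```

Emit:
step_arm(
  moves=[
    {"dp": [6, -2.2, 30], "dr": [0, 0, 0], "fingers": 0},
    {"dp": [0, 0, 40], "dr": [0, 0, 0], "fingers": 0},
    {"dp": [0, 0, 22], "dr": [0, 0, 0], "fingers": 0},
    {"dp": [0, 0, 9], "dr": [0, 0, 0], "fingers": 0},
    {"dp": [0, 0, 0], "dr": [0, 0, 0], "fingers": 0.3},
  ],
)

```text
time_s: 43.0
tool_pos: [0.4458, 0.2303, 0.0077]
tool_rot: [179.9, -0.1, 75.0]
force: [0.5, 0.2, 0.0]
grip_width: 0.0825
grasp_force: 0.0
```

Emit:
step_arm(
  moves=[
    {"dp": [0, 0, 0], "dr": [0, 0, 0], "fingers": 0.7},
    {"dp": [0, 0, 0], "dr": [0, 0, 0], "fingers": 0.7},
    {"dp": [0, 0, 0], "dr": [0, 0, 0], "fingers": 0.7},
    {"dp": [0, 0, 0], "dr": [0, 0, 0], "fingers": 0.7},
    {"dp": [0, 0, 0], "dr": [0, 0, 0], "fingers": 0.7},
  ],
)

```text
time_s: 43.62
tool_pos: [0.4446, 0.2306, 0.0066]
tool_rot: [179.9, -0.0, 75.1]
force: [0.0, 0.7, 1.4]
grip_width: 0.0439
grasp_force: 20.0
```

```bash
python3 - <<'E'
from h import *
moves([.551,-.1252,.100],82.1)
E
```

```text
t 43.625 pos [0.4446 0.2306 0.0066] rot [ 1.7993e+02 -2.0000e-02  7.5110e+01] dp now-frame [-316.4  194.3  -93.3] dp goal-frame [-337.8  154.3  -93.4] dr [ 0.0012 -0.0003 -0.122 ]
```

Emit:
step_arm(
  moves=[
    {"dp": [0, 0, -40], "dr": [0, 0, 0], "fingers": 0.7},
    {"dp": [0, 0, -55], "dr": [0, 0, -0.122], "fingers": 0.7},
    {"dp": [-40, 18, 0], "dr": [0, 0, 0], "fingers": 0.7},
    {"dp": [-50, 24, 0], "dr": [0, 0, 0], "fingers": 0.7},
    {"dp": [-50, 24, 0], "dr": [0, 0, 0], "fingers": 0.7},
  ],
)

```text
time_s: 44.25
tool_pos: [0.4909, 0.0814, 0.1017]
tool_rot: [179.9, -0.0, 82.2]
force: [0.8, 0.4, -0.2]
grip_width: 0.044
grasp_force: 20.0
```

Emit:
step_arm(
  moves=[
    {"dp": [-50, 24, 0], "dr": [0, 0, 0], "fingers": 0.7},
    {"dp": [-50, 24, 0], "dr": [0, 0, 0], "fingers": 0.7},
    {"dp": [-50, 24, 0], "dr": [0, 0, 0], "fingers": 0.7},
    {"dp": [-48, 18, 0], "dr": [0, 0, 0], "fingers": 0.7},
    {"dp": [0, 0, 0], "dr": [0, 0, 0], "fingers": 0.7},
  ],
)

```text
time_s: 44.88
tool_pos: [0.5522, -0.1317, 0.1015]
tool_rot: [179.9, 0.2, 81.6]
force: [0.2, -0.1, -0.6]
grip_width: 0.0439
grasp_force: 20.0
```

Emit:
step_arm(
  moves=[
    {"dp": [0, 0, 0], "dr": [0, 0, 0], "fingers": 0.7},
    {"dp": [0, 0, 0], "dr": [0, 0, 0], "fingers": 0.7},
    {"dp": [0, 0, 0], "dr": [0, 0, 0], "fingers": 0.7},
    {"dp": [0, 0, 0], "dr": [0, 0, 0], "fingers": 0.7},
    {"dp": [0, 0, 0], "dr": [0, 0, 0], "fingers": 0.7},
  ],
)

```text
time_s: 45.5
tool_pos: [0.5525, -0.1254, 0.1016]
tool_rot: [179.9, -0.0, 82.1]
force: [0.5, -0.6, 0.1]
grip_width: 0.0437
grasp_force: 20.0
```

```bash
python3 - <<'E'
from h import *
moves([.551,-.1352,.1016],82.1)
E
```

```text
t 45.5 pos [ 0.5525 -0.1254  0.1016] rot [ 1.7993e+02 -1.0000e-02  8.2130e+01] dp now-frame [-9.9 -0.2  0. ] dp goal-frame [-9.9 -0.1  0. ] dr [ 0.0011 -0.0002  0.0005]
```

Emit:
step_arm(
  moves=[
    {"dp": [-15, 0, 0], "dr": [0, 0, 0], "fingers": 0.7},
    {"dp": [-15, 0, 0], "dr": [0, 0, 0], "fingers": 0.7},
    {"dp": [-15, 0, 0], "dr": [0, 0, 0], "fingers": 0.7},
    {"dp": [-20, 0, 0], "dr": [0, 0, 0], "fingers": 0.7},
    {"dp": [-20, 0, 0], "dr": [0, 0, 0], "fingers": 0.7},
  ],
)

```text
time_s: 46.12
tool_pos: [0.5404, -0.2118, 0.1016]
tool_rot: [179.9, 0.0, 82.0]
force: [0.0, 0.9, -0.9]
grip_width: 0.0436
grasp_force: 20.0
```

Emit:
step_arm(
  moves=[
    {"dp": [-7, 0, 0], "dr": [0, 0, 0], "fingers": 0.7},
    {"dp": [-3, 0, 0], "dr": [0, 0, 0], "fingers": 0.7},
    {"dp": [-3, 0, 0], "dr": [0, 0, 0], "fingers": 0.7},
    {"dp": [-2, 0, 0], "dr": [0, 0, 0], "fingers": 0.7},
    {"dp": [-2, 0, 0], "dr": [0, 0, 0], "fingers": 0.7},
  ],
)

```text
time_s: 46.75
tool_pos: [0.5389, -0.224, 0.1015]
tool_rot: [180.0, -0.2, 82.2]
force: [-0.1, 7.7, 1.2]
grip_width: 0.044
grasp_force: 20.0
```

Emit:
step_arm(
  moves=[
    {"dp": [-1, 0, 0], "dr": [0, 0, 0], "fingers": 0.7},
    {"dp": [-1, 0, 0], "dr": [0, 0, 0], "fingers": 0.7},
    {"dp": [0, 0, 0], "dr": [0, 0, 0], "fingers": 0.7},
    {"dp": [0, 0, 0], "dr": [0, 0, 0], "fingers": 0.7},
    {"dp": [0, 0, 0], "dr": [0, 0, 0], "fingers": 0.7},
  ],
)

```text
time_s: 47.38
tool_pos: [0.5389, -0.224, 0.1015]
tool_rot: [-180.0, -0.3, 82.3]
force: [-0.9, 8.3, 2.2]
grip_width: 0.0438
grasp_force: 20.0
```

Emit:
step_arm(
  moves=[
    {"dp": [-2, 0, 0], "dr": [0, 0, 0], "fingers": 0.7},
    {"dp": [1, 0, 1], "dr": [0, 0, 0], "fingers": 0.7},
    {"dp": [2, 0, 0.5], "dr": [0, 0, 0], "fingers": 0.6},
    {"dp": [0, 0, 0], "dr": [0, 0, 0], "fingers": 0.3},
    {"dp": [0, 0, 0], "dr": [0, 0, 0], "fingers": 0.2},
  ],
)

```text
time_s: 48.0
tool_pos: [0.5404, -0.226, 0.1007]
tool_rot: [179.7, -0.1, 82.2]
force: [4.7, 4.2, 1.8]
grip_width: 0.0566
grasp_force: 2.6
```

Emit:
step_arm(
  moves=[
    {"dp": [0, 0, 0], "dr": [0, 0, 0], "fingers": 0.15},
    {"dp": [0, 0, -20], "dr": [0, 0, 0], "fingers": 0.15},
    {"dp": [0, 0, -35], "dr": [0, 0, 0], "fingers": 0.15},
    {"dp": [0, 0, -40], "dr": [0, 0, 0], "fingers": 0},
    {"dp": [60, 0, 0], "dr": [0, 0, 0.11], "fingers": 0},
  ],
)

```text
time_s: 48.62
tool_pos: [0.5473, -0.176, 0.1993]
tool_rot: [179.4, 0.2, 75.0]
force: [1.7, 0.4, -0.5]
grip_width: 0.0843
grasp_force: 0.0
```

Emit:
step_arm(
  moves=[
    {"dp": [60, 0, 0], "dr": [0, 0, 0], "fingers": 0},
    {"dp": [50, 0, 0], "dr": [0, 0, 0], "fingers": 0},
    {"dp": [30, 0, 0], "dr": [0, 0, 0], "fingers": 0},
    {"dp": [0, 0, 0], "dr": [0, 0, 0], "fingers": 0},
    {"dp": [0, 0, 0], "dr": [0, 0, 0], "fingers": 0},
  ],
)

```text
time_s: 49.25
tool_pos: [0.5807, -0.0348, 0.1951]
tool_rot: [179.9, 0.1, 75.7]
force: [-0.5, 0.3, 0.6]
grip_width: 0.0869
grasp_force: 0.0
```

```bash
python3 - <<'E'
from h import *
cv2.imwrite('pics/side4.png',env.read_camera('side')[:,:,::-1])
cv2.imwrite('pics/top4.png',env.read_camera('top')[:,:,::-1])
from meas import meas
r=meas(cv2.imread('pics/top4.png'),env.camera_model('top'))
moves([.593,.098,.1],75.6)
a=cv2.resize(cv2.imread('pics/top4.png')[210:350,230:590],(800,311));s=cv2.resize(cv2.imread('pics/side4.png')[240:420,240:540],(480,288))
c=np.zeros((600,800,3),np.uint8);c[:311]=a;c[312:600,:480]=s;cv2.imwrite('pics/d.png',c)
E
```

```text
green 481.5 258.6 12.3 68.1 0.2
green 525.7 214.2 268.5 296.6 83.6
t 49.35 pos [ 0.5806 -0.0352  0.1952] rot [1.7992e+02 5.0000e-02 7.5610e+01] dp now-frame [132.2 -21.2  95. ] dp goal-frame [132.1 -21.1  95.2] dr [0.0014 0.0009 0.0002]
```

View pics/d.png

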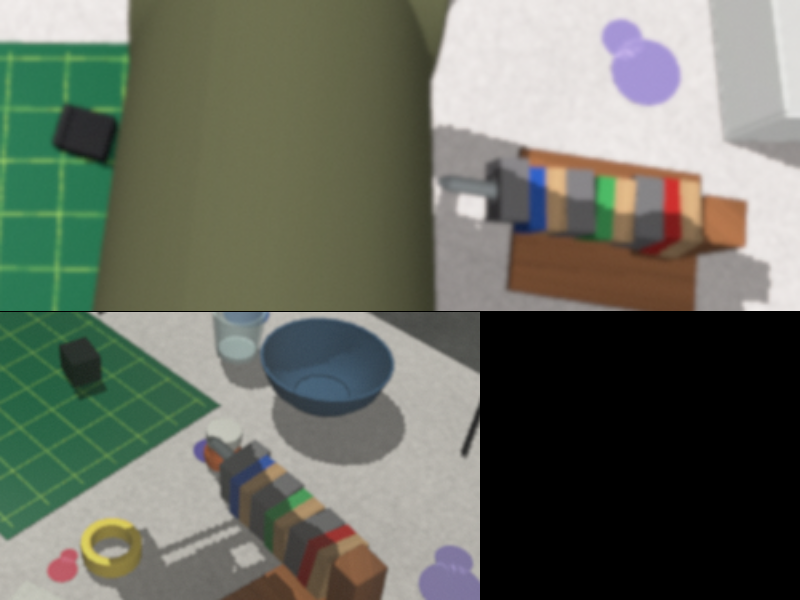

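The row is in the right order, with no visible gaps in the crop (top strip, columns 490–705). The cap is still at its first place, (87,132) in the crop. Now the cap.

Emit:
step_arm(
  moves=[
    {"dp": [55, -9, 0], "dr": [0, 0, 0], "fingers": 0},
    {"dp": [55, -9, 20], "dr": [0, 0, 0], "fingers": 0},
    {"dp": [22, -3, 30], "dr": [0, 0, 0], "fingers": 0},
    {"dp": [0, 0, 35], "dr": [0, 0, 0], "fingers": 0},
    {"dp": [0, 0, 0], "dr": [0, 0, 0], "fingers": 0},
  ],
)

```text
time_s: 49.98
tool_pos: [0.5908, 0.0986, 0.1074]
tool_rot: [-179.8, 0.2, 75.7]
force: [0.6, -0.1, 0.4]
grip_width: 0.087
grasp_force: 0.0
```

```bash
python3 - <<'E'
from h import *
moves([.593,.0977,.004],75.6)
cv2.imwrite('pics/w2.png',env.read_camera('wrist')[:,:,::-1])
m=env.camera_model('top');ms=env.camera_model('side')
print('side tip on z=.12',plane(ms,373.6,321,.12))
# rod line fits: bright-grey mask, cols 435..530 top0 ; edges by gradient
t=cv2.cvtColor(cv2.imread('pics/top0.png'),cv2.COLOR_BGR2HSV).astype(float)
pts=[]
for u in range(466,535,4):
    v0=291.8+(u-429.3)*(309-291.8)/(542.4-429.3);s=t[int(v0)-8:int(v0)+9,u,1];w=np.clip(np.median(s)*.6-s,0,None);r=np.arange(int(v0)-8,int(v0)+9)
    if w.sum()>0:pts.append((u,(w*r).sum()/w.sum()))
p=np.array(pts);k=np.polyfit(p[:,0],p[:,1],1);print(np.abs(np.polyval(k,p[:,0])-p[:,1]).max())
A=plane(m,429.3,np.polyval(k,429.3),.12);B=plane(m,542.4,np.polyval(k,542.4),.12);print('top fit',A,B,np.degrees(np.arctan2(*(A-B)[[1,0]])))
E
```

```text
t 49.975 pos [0.5908 0.0986 0.1074] rot [-179.78    0.21   75.7 ] dp now-frame [1.000e-01 2.800e+00 1.034e+02] dp goal-frame [ -0.3   2.4 103.4] dr [-0.0039  0.0036  0.0018]
side tip on z=.12 [ 0.5434123  -0.17797268  0.12      ]
0.19052583243575327
top fit [ 0.54578134 -0.17442571  0.12      ] [ 0.51945033 -0.35340901  0.12      ] 81.63100138584988
```

View pics/w2.png

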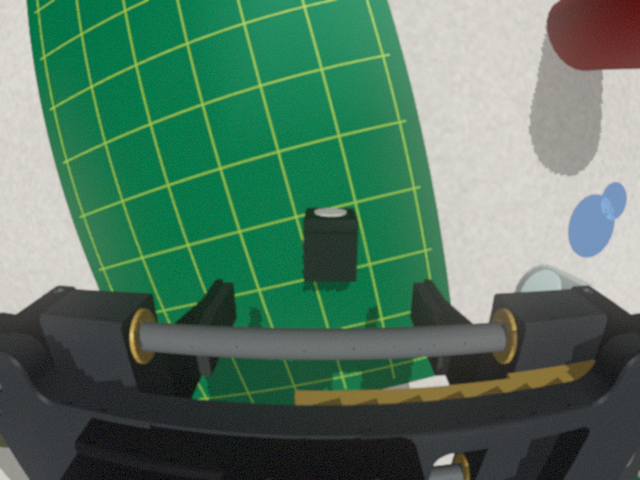

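Wrist view: the cap at (330,245) is square with the fingers, its white dot on the far (+x) end. Grasping it.

Emit:
step_arm(
  moves=[
    {"dp": [0, 2.4, 30], "dr": [-0.002, 0.002, 0], "fingers": 0},
    {"dp": [0, 0, 40], "dr": [0, 0, 0], "fingers": 0},
    {"dp": [0, 0, 22], "dr": [0, 0, 0], "fingers": 0},
    {"dp": [0, 0, 10], "dr": [0, 0, 0], "fingers": 0},
    {"dp": [0, 0, 0], "dr": [0, 0, 0], "fingers": 0.3},
  ],
)

```text
time_s: 50.65
tool_pos: [0.5965, 0.0994, 0.0091]
tool_rot: [179.8, -0.1, 75.7]
force: [-0.2, -0.8, -0.7]
grip_width: 0.0826
grasp_force: 0.0
```

Emit:
step_arm(
  moves=[
    {"dp": [0, 0, 0], "dr": [0, 0, 0], "fingers": 0.8},
    {"dp": [0, 0, 0], "dr": [0, 0, 0], "fingers": 0.8},
    {"dp": [0, 0, 0], "dr": [0, 0, 0], "fingers": 0.8},
    {"dp": [0, 0, 0], "dr": [0, 0, 0], "fingers": 0.8},
    {"dp": [0, 0, 0], "dr": [0, 0, 0], "fingers": 0.8},
  ],
  squeeze=30,
)

```text
time_s: 51.28
tool_pos: [0.5956, 0.1, 0.0081]
tool_rot: [179.8, -0.1, 75.8]
force: [0.2, 0.1, 0.2]
grip_width: 0.0355
grasp_force: 30.0
```

Emit:
step_arm(
  moves=[
    {"dp": [0, 0, 0], "dr": [0, 0, 0], "fingers": 0.8},
    {"dp": [0, 0, 0], "dr": [0, 0, 0], "fingers": 0.8},
    {"dp": [0, 0, 0], "dr": [0, 0, 0], "fingers": 0.8},
    {"dp": [0, 0, 0], "dr": [0, 0, 0], "fingers": 0.8},
    {"dp": [0, 0, 0], "dr": [0, 0, 0], "fingers": 0.8},
  ],
)

```text
time_s: 51.9
tool_pos: [0.5956, 0.1, 0.0081]
tool_rot: [179.8, -0.1, 75.8]
force: [-0.5, 0.3, 1.2]
grip_width: 0.0357
grasp_force: 30.0
```

```bash
python3 - <<'E'
from h import *
o=env.get_obs()['tool_pos'];z=.120-.018+o[2]
u=np.array([np.cos(np.radians(81.8)),np.sin(np.radians(81.8))]);p=np.array([.5447,-.176])+u*.055
print(p,z);moves([*p,z],81.8)
E
```

```text
[ 0.55254459 -0.12156231] 0.1101475511037606
t 51.9 pos [0.5956 0.1    0.0081] rot [ 1.7982e+02 -1.3000e-01  7.5800e+01] dp now-frame [-225.1   12.9 -102.5] dp goal-frame [-225.4  -11.  -102. ] dr [ 0.0032 -0.0021 -0.1048]
```

Emit:
step_arm(
  moves=[
    {"dp": [0, 0, -40], "dr": [0, 0, 0], "fingers": 0.8},
    {"dp": [0, 0, -55], "dr": [0, 0, -0.105], "fingers": 0.8},
    {"dp": [-40, -2, -7], "dr": [0, 0, 0], "fingers": 0.8},
    {"dp": [-60, -3, 0], "dr": [0, 0, 0], "fingers": 0.8},
    {"dp": [-60, -3, 0], "dr": [0, 0, 0], "fingers": 0.8},
  ],
)

```text
time_s: 52.52
tool_pos: [0.564, -0.0588, 0.1099]
tool_rot: [179.8, -0.1, 81.9]
force: [0.6, 0.7, -0.5]
grip_width: 0.0361
grasp_force: 30.0
```

Emit:
step_arm(
  moves=[
    {"dp": [-45, -3, 0], "dr": [0, 0, 0], "fingers": 0.8},
    {"dp": [0, 0, 0], "dr": [0, 0, 0], "fingers": 0.8},
    {"dp": [0, 0, 0], "dr": [0, 0, 0], "fingers": 0.8},
    {"dp": [0, 0, 0], "dr": [0, 0, 0], "fingers": 0.8},
    {"dp": [0, 0, 0], "dr": [0, 0, 0], "fingers": 0.8},
  ],
)

```text
time_s: 53.15
tool_pos: [0.5554, -0.1, 0.1095]
tool_rot: [179.8, -0.1, 81.9]
force: [0.3, 0.1, -0.2]
grip_width: 0.0358
grasp_force: 30.0
```

```bash
python3 - <<'E'
from h import *
moves([.5525,-.1216,.1101],81.8)
cv2.imwrite('pics/side5.png',cv2.resize(env.read_camera('side')[:,:,::-1][250:400,310:460],(600,600)))
E
```

```text
t 53.15 pos [ 0.5554 -0.1     0.1095] rot [ 1.7983e+02 -1.2000e-01  8.1950e+01] dp now-frame [-21.8   0.2  -0.6] dp goal-frame [-21.8   0.2  -0.6] dr [ 0.003  -0.0021  0.0026]
```

View pics/side5.png

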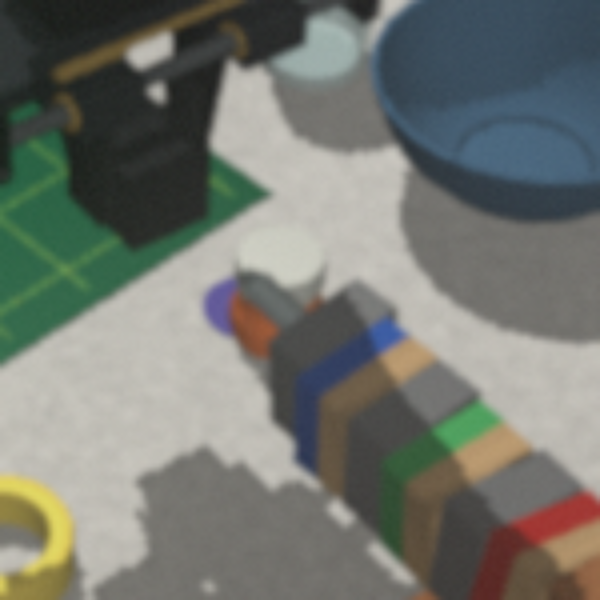

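The crop shows the cap held ahead of the tip (250,285) and the row tight. Approach slowly, watching the force.

Emit:
step_arm(
  moves=[
    {"dp": [-20, 0.2, -0.6], "dr": [0, 0, 0], "fingers": 0.8},
    {"dp": [-15, 0, 0], "dr": [0, 0, 0], "fingers": 0.8},
    {"dp": [-8, 0, 0], "dr": [0, 0, 0], "fingers": 0.8},
    {"dp": [-6, 0, 0], "dr": [0, 0, 0], "fingers": 0.8},
    {"dp": [-6, 0, 0], "dr": [0, 0, 0], "fingers": 0.8},
  ],
)

```text
time_s: 53.82
tool_pos: [0.5475, -0.1558, 0.1101]
tool_rot: [179.8, -0.1, 81.8]
force: [-0.3, -0.6, -0.2]
grip_width: 0.0358
grasp_force: 30.0
```

Emit:
step_arm(
  moves=[
    {"dp": [-4, 0, 0], "dr": [0, 0, 0], "fingers": 0.8},
    {"dp": [-4, 0, 0], "dr": [0, 0, 0], "fingers": 0.8},
    {"dp": [-3, 0, 0], "dr": [0, 0, 0], "fingers": 0.8},
    {"dp": [0, 0, 0], "dr": [0, 0, 0], "fingers": 0.8},
    {"dp": [0, 0, 0], "dr": [0, 0, 0], "fingers": 0.8},
  ],
)

```text
time_s: 54.45
tool_pos: [0.5459, -0.1667, 0.1101]
tool_rot: [179.8, -0.1, 81.8]
force: [0.5, -0.1, 0.0]
grip_width: 0.0357
grasp_force: 30.0
```

Emit:
step_arm(
  moves=[
    {"dp": [-4, 0, 0], "dr": [0, 0, 0], "fingers": 0.8},
    {"dp": [-4, 0, 0], "dr": [0, 0, 0], "fingers": 0.8},
    {"dp": [-2, 0, 0], "dr": [0, 0, 0], "fingers": 0.8},
    {"dp": [-1, 0, 0], "dr": [0, 0, 0], "fingers": 0.8},
    {"dp": [0, 0, 0], "dr": [0, 0, 0], "fingers": 0.8},
  ],
)

```text
time_s: 55.08
tool_pos: [0.5443, -0.1778, 0.1101]
tool_rot: [179.8, -0.1, 81.8]
force: [1.1, -0.5, -0.9]
grip_width: 0.0359
grasp_force: 30.0
```

Emit:
step_arm(
  moves=[
    {"dp": [-2, 0, 0], "dr": [0, 0, 0], "fingers": 0.8},
    {"dp": [-2, 0, 0], "dr": [0, 0, 0], "fingers": 0.8},
    {"dp": [-1, 0, 0], "dr": [0, 0, 0], "fingers": 0.8},
    {"dp": [0, 0, 0], "dr": [0, 0, 0], "fingers": 0.8},
    {"dp": [0, 0, 0], "dr": [0, 0, 0], "fingers": 0.8},
  ],
)

```text
time_s: 55.7
tool_pos: [0.5436, -0.1826, 0.1101]
tool_rot: [179.8, -0.1, 81.8]
force: [0.1, 0.2, -0.5]
grip_width: 0.036
grasp_force: 30.0
```

Emit:
step_arm(
  moves=[
    {"dp": [-1, 0, 0], "dr": [0, 0, 0], "fingers": 0.8},
    {"dp": [-1, 0, 0], "dr": [0, 0, 0], "fingers": 0.8},
    {"dp": [-1, 0, 0], "dr": [0, 0, 0], "fingers": 0.8},
    {"dp": [0, 0, 0], "dr": [0, 0, 0], "fingers": 0.8},
    {"dp": [0, 0, 0], "dr": [0, 0, 0], "fingers": 0.8},
  ],
)

```text
time_s: 56.32
tool_pos: [0.5437, -0.1827, 0.11]
tool_rot: [179.8, -0.3, 81.9]
force: [0.4, 6.8, -0.1]
grip_width: 0.0358
grasp_force: 30.0
```

Emit:
step_arm(
  moves=[
    {"dp": [-1, 0, 0], "dr": [0, 0, 0], "fingers": 0.8},
    {"dp": [-1, 0, 0], "dr": [0, 0, 0], "fingers": 0.8},
    {"dp": [0, 0, 0], "dr": [0, 0, 0], "fingers": 0.8},
    {"dp": [0, 0, 0], "dr": [0, 0, 0], "fingers": 0.8},
    {"dp": [0, 0, 0], "dr": [0, 0, 0], "fingers": 0.8},
  ],
)

```text
time_s: 56.95
tool_pos: [0.5436, -0.1829, 0.11]
tool_rot: [179.9, -0.4, 82.0]
force: [0.3, 8.6, 1.6]
grip_width: 0.0357
grasp_force: 30.0
```

Emit:
step_arm(
  moves=[
    {"dp": [-2, 0, 0], "dr": [0, 0, 0], "fingers": 0.8},
    {"dp": [0, 0, 0], "dr": [0, 0, 0], "fingers": 0.8},
    {"dp": [0, 0, 0], "dr": [0, 0, 0], "fingers": 0.8},
    {"dp": [0, 0, 0], "dr": [0, 0, 0], "fingers": 0.8},
    {"dp": [0, 0, 0], "dr": [0, 0, 0], "fingers": 0.8},
  ],
)

```text
time_s: 57.58
tool_pos: [0.5437, -0.183, 0.1099]
tool_rot: [179.9, -0.6, 82.1]
force: [0.7, 12.6, 1.7]
grip_width: 0.0359
grasp_force: 30.0
```

Emit:
step_arm(
  moves=[
    {"dp": [1, 0, 0], "dr": [0, 0, 0], "fingers": 0.6},
    {"dp": [2, 0, 0], "dr": [0, 0, 0], "fingers": 0.45},
    {"dp": [0, 0, 0], "dr": [0, 0, 0], "fingers": 0.3},
    {"dp": [0, 0, 0], "dr": [0, 0, 0], "fingers": 0.2},
    {"dp": [0, 0, 0], "dr": [0, 0, 0], "fingers": 0.15},
  ],
)

```text
time_s: 58.2
tool_pos: [0.5429, -0.1874, 0.1102]
tool_rot: [179.8, -0.1, 81.8]
force: [0.6, 0.2, -0.1]
grip_width: 0.0677
grasp_force: 0.0
```

Emit:
step_arm(
  moves=[
    {"dp": [0, 0, -20], "dr": [0, 0, 0], "fingers": 0.15},
    {"dp": [0, 0, -40], "dr": [0, 0, 0], "fingers": 0.15},
    {"dp": [0, 0, -40], "dr": [0, 0, 0], "fingers": 0},
    {"dp": [60, 0, 0], "dr": [0, 0, 0], "fingers": 0},
    {"dp": [60, 0, 0], "dr": [0, 0, 0], "fingers": 0},
  ],
)

```text
time_s: 58.82
tool_pos: [0.5603, -0.0678, 0.2113]
tool_rot: [179.7, -0.1, 81.6]
force: [-0.2, 0.7, -0.3]
grip_width: 0.086
grasp_force: 0.0
```

Emit:
step_arm(
  moves=[
    {"dp": [60, 0, 0], "dr": [0, 0, 0], "fingers": 0},
    {"dp": [60, 0, 0], "dr": [0, 0, 0], "fingers": 0},
    {"dp": [60, 0, 0], "dr": [0, 0, 0], "fingers": 0},
    {"dp": [50, 0, 0], "dr": [0, 0, 0], "fingers": 0},
    {"dp": [0, 0, 0], "dr": [0, 0, 0], "fingers": 0},
  ],
)

```text
time_s: 59.45
tool_pos: [0.5918, 0.1658, 0.2101]
tool_rot: [179.9, -0.2, 82.3]
force: [-0.2, 0.2, -0.5]
grip_width: 0.0869
grasp_force: 0.0
```

```bash
python3 - <<'E'
from h import *
s=env.read_camera('side')[:,:,::-1];t=env.read_camera('top')[:,:,::-1]
a=cv2.resize(t[260:350,410:580],(793,420))[:420];b=cv2.resize(s[280:460,340:500],(533,600))
c=np.hstack([cv2.resize(a,(400,212)),cv2.resize(b,(400,450))[:212]]) if 0 else None
out=np.zeros((600,800,3),np.uint8);out[:250,:472]=cv2.resize(t[260:350,410:580],(472,250));out[252:600,:309]=cv2.resize(s[280:460,340:500],(309,348));out[252:600,320:790]=cv2.resize(t[200:400,340:610],(470,348));cv2.imwrite('pics/e.png',out)
E
```

```text
(no output)
```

View pics/e.png

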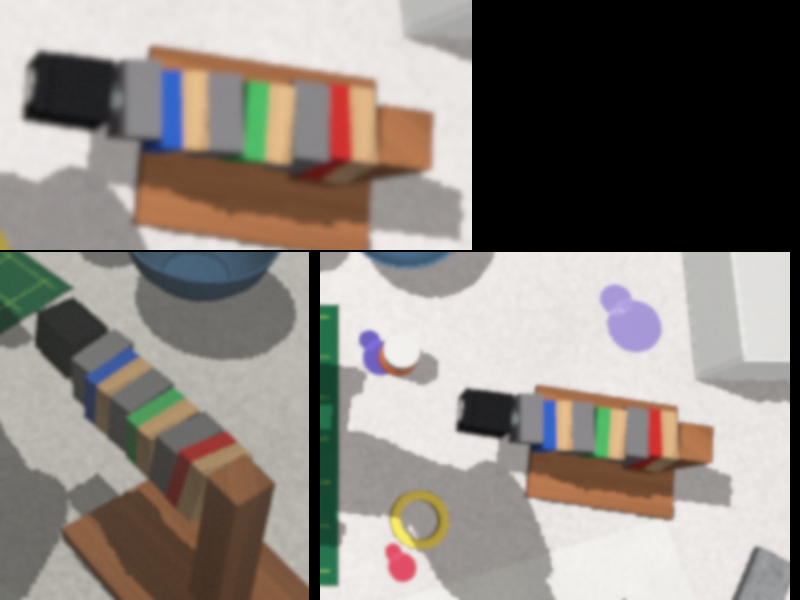

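Top and side crops: the cap (75,90) is on, and the row of red, spacer, green, spacer, blue, spacer looks tight, with the bystanders unmoved. I'll check gaps numerically.

```bash
python3 - <<'E'
from h import *
m=env.camera_model('top');t=env.read_camera('top').astype(np.float32)
u=np.array([np.cos(np.radians(81.8)),np.sin(np.radians(81.8))]);n=np.array([u[1],-u[0]]);root=np.array([.5447,-.176])-.182*u
s=np.arange(-.012,.16,.001)
def prof(off):
    P=[proj(m,[*(root+a*u+n*off),.137]) for a in s];M=np.array(P,np.float32)
    return cv2.remap(t,M[None,:,0].copy(),M[None,:,1].copy(),cv2.INTER_CUBIC)[0]
for off in(-.012,0,.012):
    p=prof(off);g=np.linalg.norm(np.diff(cv2.GaussianBlur(p[None],(5,1),1)[0],axis=0),axis=1)
    print(off,[(round(float(s[i]*1e3+.5),1),int(g[i])) for i in range(1,len(g)-1) if g[i]>=g[i-1] and g[i]>g[i+1] and g[i]>4])
    print(' min brightness',[int(x) for x in p.sum(1)[8:160:2]])
E
```

```text
-0.012 [(5.5, 15), (19.5, 34), (31.5, 30), (53.5, 21), (67.5, 33), (78.5, 18), (100.5, 17), (114.5, 43), (125.5, 25), (146.5, 24), (153.5, 8)]
 min brightness [372, 379, 379, 371, 385, 447, 486, 513, 535, 537, 531, 492, 383, 309, 305, 303, 304, 315, 350, 398, 408, 409, 408, 408, 407, 409, 409, 395, 405, 477, 523, 548, 558, 550, 547, 514, 427, 375, 372, 368, 367, 374, 397, 416, 416, 413, 417, 416, 412, 411, 416, 425, 457, 505, 543, 557, 556, 548, 535, 474, 377, 351, 355, 354, 368, 406, 419, 424, 422, 422, 421, 422, 421, 422, 401, 327]
0 [(2.5, 10), (6.5, 25), (20.5, 32), (32.5, 29), (53.5, 21), (67.5, 30), (80.5, 19), (100.5, 18), (115.5, 42), (126.5, 25), (146.5, 11), (149.5, 4), (155.5, 28)]
 min brightness [384, 388, 386, 362, 324, 365, 468, 523, 543, 543, 533, 513, 444, 340, 304, 307, 307, 311, 347, 387, 404, 403, 406, 407, 407, 409, 407, 409, 427, 490, 539, 553, 557, 551, 537, 501, 427, 381, 375, 372, 370, 336, 316, 371, 409, 414, 417, 418, 414, 414, 417, 419, 455, 506, 540, 556, 561, 553, 545, 508, 417, 360, 353, 355, 359, 388, 417, 420, 419, 423, 423, 422, 420, 421, 412, 376]
0.012 [(3.5, 12), (7.5, 32), (21.5, 30), (32.5, 29), (52.5, 22), (67.5, 33), (78.5, 17), (82.5, 23), (102.5, 20), (116.5, 40), (127.5, 24), (149.5, 25)]
 min brightness [374, 374, 378, 365, 319, 320, 445, 524, 542, 545, 539, 525, 485, 397, 316, 304, 304, 313, 354, 397, 410, 408, 410, 407, 408, 409, 406, 406, 437, 515, 551, 556, 559, 548, 540, 511, 428, 370, 369, 371, 364, 329, 272, 313, 398, 416, 416, 414, 413, 415, 416, 414, 430, 477, 535, 558, 562, 552, 547, 534, 480, 396, 353, 352, 351, 371, 402, 417, 418, 417, 418, 418, 419, 419, 420, 404]
```

There is a small dark dip near 82 mm, on one side only, between green and spacer 2. That suggests a slightly skewed piece, so I'll regrip the last spacer and push the row harder.

Emit:
step_arm(
  moves=[
    {"dp": [-60, 0, 0], "dr": [0, 0, 0], "fingers": 0},
    {"dp": [-60, 0, 0], "dr": [0, 0, 0], "fingers": 0},
    {"dp": [-60, 1, 0], "dr": [0, 0, 0], "fingers": 0},
    {"dp": [-60, 1, 0], "dr": [0, 0, 0], "fingers": 0},
    {"dp": [-60, 1, 0], "dr": [0, 0, 0], "fingers": 0},
  ],
)

```text
time_s: 60.22
tool_pos: [0.5515, -0.1419, 0.2107]
tool_rot: [179.8, -0.1, 81.6]
force: [1.7, -0.4, 0.1]
grip_width: 0.0871
grasp_force: 0.0
```

Emit:
step_arm(
  moves=[
    {"dp": [-60, 0, 0], "dr": [0, 0, 0], "fingers": 0},
    {"dp": [-30, 0, 0], "dr": [0, 0, 0], "fingers": 0},
    {"dp": [0, 0, 0], "dr": [0, 0, 0], "fingers": 0},
    {"dp": [0, 0, 0], "dr": [0, 0, 0], "fingers": 0},
    {"dp": [0, 0, 0], "dr": [0, 0, 0], "fingers": 0},
  ],
)

```text
time_s: 60.85
tool_pos: [0.5403, -0.2255, 0.2101]
tool_rot: [179.8, -0.1, 81.9]
force: [-0.3, 0.4, -0.7]
grip_width: 0.0872
grasp_force: 0.0
```

```bash
python3 - <<'E'
from h import *
moves([.5389,-.2235,.100],81.8)
E
```

```text
t 60.85 pos [ 0.5403 -0.2255  0.2101] rot [ 1.7981e+02 -1.5000e-01  8.1910e+01] dp now-frame [  1.5  -2.  110.1] dp goal-frame [  1.8  -1.6 110.1] dr [ 0.0033 -0.0026  0.002 ]
```

Emit:
step_arm(
  moves=[
    {"dp": [1.5, -2, 20], "dr": [0.003, -0.002, 0], "fingers": 0},
    {"dp": [0, 0, 40], "dr": [0, 0, 0], "fingers": 0},
    {"dp": [0, 0, 30], "dr": [0, 0, 0], "fingers": 0},
    {"dp": [0, 0, 20], "dr": [0, 0, 0], "fingers": 0},
    {"dp": [0, 0, 0], "dr": [0, 0, 0], "fingers": 0},
  ],
)

```text
time_s: 61.48
tool_pos: [0.5364, -0.2234, 0.0971]
tool_rot: [-179.7, -0.0, 81.9]
force: [-0.6, 0.6, 0.9]
grip_width: 0.0869
grasp_force: 0.0
```

Emit:
step_arm(
  moves=[
    {"dp": [0, 0, 0], "dr": [0, 0, 0], "fingers": 0.3},
    {"dp": [0, 0, 0], "dr": [0, 0, 0], "fingers": 0.7},
    {"dp": [0, 0, 0], "dr": [0, 0, 0], "fingers": 0.7},
    {"dp": [0, 0, 0], "dr": [0, 0, 0], "fingers": 0.7},
    {"dp": [0, 0, 0], "dr": [0, 0, 0], "fingers": 0.7},
  ],
  squeeze=40,
)

```text
time_s: 62.1
tool_pos: [0.5384, -0.225, 0.1003]
tool_rot: [180.0, 0.0, 81.8]
force: [0.3, 1.4, 1.7]
grip_width: 0.0452
grasp_force: 39.5
```

Emit:
step_arm(
  moves=[
    {"dp": [0, 0, 0], "dr": [0, 0, 0], "fingers": 0.7},
    {"dp": [-2, 0, 0], "dr": [0, 0, 0], "fingers": 0.7},
    {"dp": [-2, 0, 0], "dr": [0, 0, 0], "fingers": 0.7},
    {"dp": [0, 0, 0], "dr": [0, 0, 0], "fingers": 0.7},
    {"dp": [0, 0, 0], "dr": [0, 0, 0], "fingers": 0.7},
  ],
)

```text
time_s: 62.72
tool_pos: [0.5385, -0.2255, 0.1002]
tool_rot: [-180.0, -0.3, 81.9]
force: [-0.1, 7.5, 3.7]
grip_width: 0.0451
grasp_force: 40.4
```

Emit:
step_arm(
  moves=[
    {"dp": [-2, 0, 0], "dr": [0, 0, 0], "fingers": 0.7},
    {"dp": [-2, 0, 0], "dr": [0, 0, 0], "fingers": 0.7},
    {"dp": [-2, 0, 0], "dr": [0, 0, 0], "fingers": 0.7},
    {"dp": [0, 0, 0], "dr": [0, 0, 0], "fingers": 0.7},
    {"dp": [0, 0, 0], "dr": [0, 0, 0], "fingers": 0.7},
  ],
)

```text
time_s: 63.35
tool_pos: [0.5389, -0.2256, 0.1002]
tool_rot: [-179.9, -0.7, 82.1]
force: [0.5, 17.0, 6.1]
grip_width: 0.0451
grasp_force: 43.5
```

Emit:
step_arm(
  moves=[
    {"dp": [3, 0, 0], "dr": [0, 0, 0], "fingers": 0.7},
    {"dp": [3, 0, 0], "dr": [0, 0, 0], "fingers": 0.7},
    {"dp": [2, 0, 0], "dr": [0, 0, 0], "fingers": 0.5},
    {"dp": [0, 0, 0], "dr": [0, 0, 0], "fingers": 0.2},
    {"dp": [0, 0, 0], "dr": [0, 0, 0], "fingers": 0.1},
  ],
)

```text
time_s: 63.98
tool_pos: [0.5391, -0.2262, 0.1001]
tool_rot: [179.9, -0.1, 81.8]
force: [2.8, 3.7, 0.1]
grip_width: 0.058
grasp_force: 1.7
```

Emit:
step_arm(
  moves=[
    {"dp": [0, 0, 0], "dr": [0, 0, 0], "fingers": 0},
    {"dp": [0, 0, 0], "dr": [0, 0, 0], "fingers": 0},
    {"dp": [0, 0, -20], "dr": [0, 0, 0], "fingers": 0},
    {"dp": [0, 0, -40], "dr": [0, 0, 0], "fingers": 0},
    {"dp": [0, 0, -50], "dr": [0, 0, 0], "fingers": 0},
  ],
)

```text
time_s: 64.6
tool_pos: [0.5366, -0.2278, 0.21]
tool_rot: [-179.8, 0.1, 81.7]
force: [1.2, 0.8, 0.6]
grip_width: 0.0867
grasp_force: 0.0
```

Emit:
step_arm(
  moves=[
    {"dp": [60, 0, 0], "dr": [0, 0, 0], "fingers": 0},
    {"dp": [60, 0, 0], "dr": [0, 0, 0], "fingers": 0},
    {"dp": [60, 0, 0], "dr": [0, 0, 0], "fingers": 0},
    {"dp": [60, 0, 0], "dr": [0, 0, 0], "fingers": 0},
    {"dp": [60, 0, 0], "dr": [0, 0, 0], "fingers": 0},
  ],
)

```text
time_s: 65.22
tool_pos: [0.5809, 0.0705, 0.21]
tool_rot: [180.0, 0.1, 81.7]
force: [0.5, -0.2, 0.1]
grip_width: 0.0873
grasp_force: 0.0
```

Emit:
step_arm(
  moves=[
    {"dp": [60, 0, 0], "dr": [0, 0, 0], "fingers": 0},
    {"dp": [40, 0, 0], "dr": [0, 0, 0], "fingers": 0},
    {"dp": [0, 0, 0], "dr": [0, 0, 0], "fingers": 0},
    {"dp": [0, 0, 0], "dr": [0, 0, 0], "fingers": 0},
    {"dp": [0, 0, 0], "dr": [0, 0, 0], "fingers": 0},
  ],
)

```text
time_s: 65.85
tool_pos: [0.5953, 0.1663, 0.2101]
tool_rot: [180.0, 0.1, 81.6]
force: [-0.3, -0.3, -0.6]
grip_width: 0.0871
grasp_force: 0.0
```

```bash
cat > prof.py <<'E'
from h import *
m=env.camera_model('top');t=env.read_camera('top');cv2.imwrite('pics/top9.png',t[:,:,::-1]);sd=env.read_camera('side')[:,:,::-1];t=t.astype(np.float32)
u=np.array([np.cos(np.radians(81.8)),np.sin(np.radians(81.8))]);n=np.array([u[1],-u[0]]);root=np.array([.5447,-.176])-.182*u
s=np.arange(-.012,.16,.001)
for off in(-.012,0,.012):
    M=np.array([proj(m,[*(root+a*u+n*off),.137]) for a in s],np.float32)
    p=cv2.remap(t,M[None,:,0].copy(),M[None,:,1].copy(),cv2.INTER_CUBIC)[0];g=np.linalg.norm(np.diff(cv2.GaussianBlur(p[None],(5,1),1)[0],axis=0),axis=1)
    print(off,[round(float(s[i]*1e3+.5),1) for i in range(1,len(g)-1) if g[i]>=g[i-1] and g[i]>g[i+1] and g[i]>9],'dip',[int(x) for x in p.sum(1)[84:100:2]])
o=np.zeros((600,800,3),np.uint8);o[:290,:800]=cv2.resize(t[275:335,415:580].astype(np.uint8)[:,:,::-1],(800,290));o[292:600,:308]=cv2.resize(sd[290:450,345:505],(308,308));cv2.imwrite('pics/f.png',o)
E
python3 prof.py
```

```text
-0.012 [5.5, 9.5, 19.5, 31.5, 53.5, 67.5, 79.5, 100.5, 114.5, 125.5, 146.5, 154.5] dip [372, 373, 367, 359, 377, 405, 413, 413]
0 [2.5, 6.5, 20.5, 32.5, 53.5, 67.5, 81.5, 101.5, 115.5, 127.5, 146.5, 155.5] dip [372, 372, 366, 332, 307, 361, 411, 416]
0.012 [3.5, 7.5, 21.5, 32.5, 52.5, 67.5, 78.5, 82.5, 102.5, 117.5, 128.5, 149.5] dip [369, 371, 366, 331, 261, 302, 394, 413]
```

View pics/f.png

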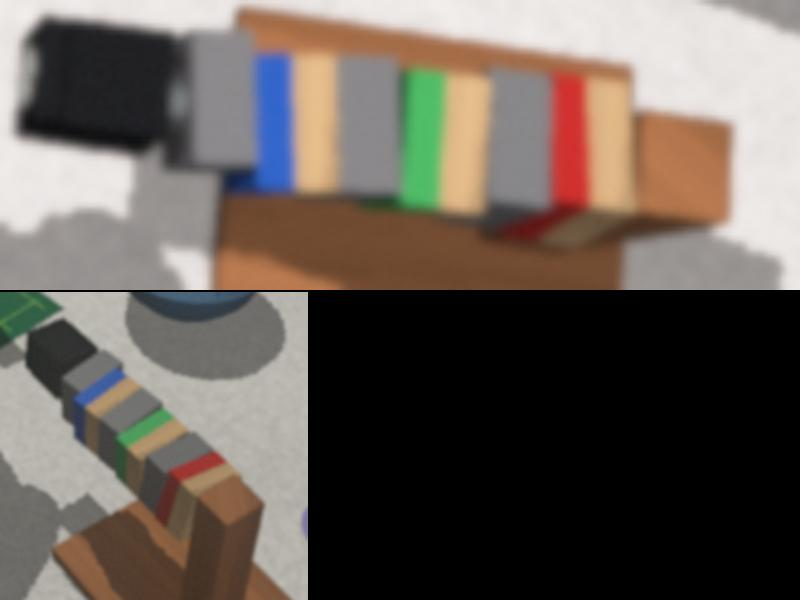

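Pieces are in contact but slightly skewed in yaw, leaving a thin wedge between green and spacer 2 at (400,80) in the crop. I'll clamp across that joint to square both pieces, then push.

Emit:
step_arm(
  moves=[
    {"dp": [-60, 0, 0], "dr": [0, 0, 0], "fingers": 0},
    {"dp": [-60, 0, 0], "dr": [0, 0, 0], "fingers": 0},
    {"dp": [-60, 0, 0], "dr": [0, 0, 0], "fingers": 0},
    {"dp": [-60, 0, 0], "dr": [0, 0, 0], "fingers": 0},
    {"dp": [-60, 0, 0], "dr": [0, 0, 0], "fingers": 0},
  ],
)

```text
time_s: 66.58
tool_pos: [0.5514, -0.1307, 0.2105]
tool_rot: [179.9, -0.0, 81.7]
force: [1.0, -1.0, -0.2]
grip_width: 0.0866
grasp_force: 0.0
```

Emit:
step_arm(
  moves=[
    {"dp": [-60, 0, 0], "dr": [0, 0, 0], "fingers": 0},
    {"dp": [-60, 0, 0], "dr": [0, 0, 0], "fingers": 0},
    {"dp": [-30, 0, 0], "dr": [0, 0, 0], "fingers": 0},
    {"dp": [0, 0, 0], "dr": [0, 0, 0], "fingers": 0},
    {"dp": [0, 0, 0], "dr": [0, 0, 0], "fingers": 0},
  ],
)

```text
time_s: 67.2
tool_pos: [0.531, -0.2758, 0.21]
tool_rot: [180.0, -0.0, 81.8]
force: [0.5, 0.9, 0.1]
grip_width: 0.0869
grasp_force: 0.0
```

```bash
python3 - <<'E'
from h import *
moves([.5300,-.2809,.098],81.8)
E
```

```text
t 67.2 pos [ 0.531  -0.2758  0.21  ] rot [ 1.7998e+02 -5.0000e-02  8.1820e+01] dp now-frame [ -5.3  -0.2 112. ] dp goal-frame [ -5.2  -0.2 112. ] dr [ 0.0004 -0.0009  0.0003]
```

Emit:
step_arm(
  moves=[
    {"dp": [-5, 0, 20], "dr": [0, 0, 0], "fingers": 0},
    {"dp": [0, 0, 40], "dr": [0, 0, 0], "fingers": 0},
    {"dp": [0, 0, 32], "dr": [0, 0, 0], "fingers": 0},
    {"dp": [0, 0, 20], "dr": [0, 0, 0], "fingers": 0},
    {"dp": [0, 0, 0], "dr": [0, 0, 0], "fingers": 0},
  ],
)

```text
time_s: 67.82
tool_pos: [0.5291, -0.2803, 0.096]
tool_rot: [-179.8, -0.0, 81.9]
force: [0.3, 0.5, 0.1]
grip_width: 0.087
grasp_force: 0.0
```

Emit:
step_arm(
  moves=[
    {"dp": [0, 0, 0], "dr": [0, 0, 0], "fingers": 0.3},
    {"dp": [0, 0, 0], "dr": [0, 0, 0], "fingers": 0.7},
    {"dp": [0, 0, 0], "dr": [0, 0, 0], "fingers": 0.7},
    {"dp": [0, 0, 0], "dr": [0, 0, 0], "fingers": 0.7},
    {"dp": [0, 0, 0], "dr": [0, 0, 0], "fingers": 0.7},
  ],
  squeeze=40,
)

```text
time_s: 68.45
tool_pos: [0.5296, -0.281, 0.0982]
tool_rot: [-179.9, -0.0, 81.8]
force: [-1.2, 0.7, 1.9]
grip_width: 0.0447
grasp_force: 27.0
```

Emit:
step_arm(
  moves=[
    {"dp": [0, 0, 0], "dr": [0, 0, 0], "fingers": 0.7},
    {"dp": [-2, 0, 0], "dr": [0, 0, 0], "fingers": 0.7},
    {"dp": [-2, 0, 0], "dr": [0, 0, 0], "fingers": 0.7},
    {"dp": [0, 0, 0], "dr": [0, 0, 0], "fingers": 0.7},
    {"dp": [0, 0, 0], "dr": [0, 0, 0], "fingers": 0.7},
  ],
)

```text
time_s: 69.08
tool_pos: [0.5298, -0.2812, 0.0981]
tool_rot: [-179.9, -0.3, 81.9]
force: [-3.8, 9.6, 5.9]
grip_width: 0.0444
grasp_force: 40.2
```

Emit:
step_arm(
  moves=[
    {"dp": [3, 0, 0], "dr": [0, 0, 0], "fingers": 0.7},
    {"dp": [1, 0, 0], "dr": [0, 0, 0], "fingers": 0.7},
    {"dp": [0, 0, 0], "dr": [0, 0, 0], "fingers": 0.4},
    {"dp": [0, 0, 0], "dr": [0, 0, 0], "fingers": 0.2},
    {"dp": [0, 0, 0], "dr": [0, 0, 0], "fingers": 0},
  ],
)

```text
time_s: 69.7
tool_pos: [0.5304, -0.282, 0.0979]
tool_rot: [180.0, 0.0, 81.8]
force: [-0.3, -0.2, 0.0]
grip_width: 0.0648
grasp_force: 0.0
```

Emit:
step_arm(
  moves=[
    {"dp": [0, 0, 0], "dr": [0, 0, 0], "fingers": 0},
    {"dp": [0, 0, -30], "dr": [0, 0, 0], "fingers": 0},
    {"dp": [0, 0, -40], "dr": [0, 0, 0], "fingers": 0},
    {"dp": [47, 0, 0], "dr": [0, 0, 0], "fingers": 0},
    {"dp": [0, 0, 0], "dr": [0, 0, 0], "fingers": 0},
  ],
)

```text
time_s: 70.32
tool_pos: [0.5387, -0.2303, 0.1683]
tool_rot: [179.9, -0.1, 82.2]
force: [-0.1, -0.0, -0.8]
grip_width: 0.0872
grasp_force: 0.0
```

Emit:
step_arm(
  moves=[
    {"dp": [0, 0, 0], "dr": [0, 0, 0], "fingers": 0},
    {"dp": [0, 0, 30], "dr": [0, 0, 0], "fingers": 0},
    {"dp": [0, 0, 30], "dr": [0, 0, 0], "fingers": 0},
    {"dp": [0, 0, 10], "dr": [0, 0, 0], "fingers": 0},
    {"dp": [0, 0, 0], "dr": [0, 0, 0], "fingers": 0},
  ],
)

```text
time_s: 70.95
tool_pos: [0.5363, -0.2357, 0.0977]
tool_rot: [-179.9, 0.0, 81.7]
force: [0.5, -0.3, 0.2]
grip_width: 0.0871
grasp_force: 0.0
```

Emit:
step_arm(
  moves=[
    {"dp": [0, 0, 0], "dr": [0, 0, 0], "fingers": 0.3},
    {"dp": [0, 0, 0], "dr": [0, 0, 0], "fingers": 0.7},
    {"dp": [0, 0, 0], "dr": [0, 0, 0], "fingers": 0.7},
    {"dp": [0, 0, 0], "dr": [0, 0, 0], "fingers": 0.7},
    {"dp": [0, 0, 0], "dr": [0, 0, 0], "fingers": 0.7},
  ],
)

```text
time_s: 71.58
tool_pos: [0.5365, -0.2347, 0.0982]
tool_rot: [-180.0, -0.0, 81.8]
force: [-1.3, 1.2, 3.5]
grip_width: 0.0464
grasp_force: 40.0
```

Emit:
step_arm(
  moves=[
    {"dp": [0, 0, 0], "dr": [0, 0, 0], "fingers": 0.7},
    {"dp": [-2, 0, 0], "dr": [0, 0, 0], "fingers": 0.7},
    {"dp": [-2, 0, 0], "dr": [0, 0, 0], "fingers": 0.7},
    {"dp": [-2, 0, 0], "dr": [0, 0, 0], "fingers": 0.7},
    {"dp": [0, 0, 0], "dr": [0, 0, 0], "fingers": 0.7},
  ],
)

```text
time_s: 72.2
tool_pos: [0.5367, -0.2351, 0.0982]
tool_rot: [-179.9, -0.4, 82.0]
force: [-3.3, 12.2, 8.3]
grip_width: 0.0459
grasp_force: 40.3
```

Emit:
step_arm(
  moves=[
    {"dp": [3, 0, 0], "dr": [0, 0, 0], "fingers": 0.7},
    {"dp": [2.5, 0, 0], "dr": [0, 0, 0], "fingers": 0.7},
    {"dp": [0, 0, 0], "dr": [0, 0, 0], "fingers": 0.4},
    {"dp": [0, 0, 0], "dr": [0, 0, 0], "fingers": 0.2},
    {"dp": [0, 0, 0], "dr": [0, 0, 0], "fingers": 0},
  ],
)

```text
time_s: 72.82
tool_pos: [0.5368, -0.2361, 0.0978]
tool_rot: [180.0, 0.0, 81.8]
force: [-0.3, -0.2, 0.3]
grip_width: 0.0643
grasp_force: 0.0
```

Emit:
step_arm(
  moves=[
    {"dp": [0, 0, 0], "dr": [0, 0, 0], "fingers": 0},
    {"dp": [0, 0, -30], "dr": [0, 0, 0], "fingers": 0},
    {"dp": [0, 0, -50], "dr": [0, 0, 0], "fingers": 0},
    {"dp": [0, 0, -20], "dr": [0, 0, 0], "fingers": 0},
    {"dp": [60, 0, 0], "dr": [0, 0, 0], "fingers": 0},
  ],
)

```text
time_s: 73.45
tool_pos: [0.5455, -0.1821, 0.2008]
tool_rot: [179.7, 0.2, 81.2]
force: [0.7, 1.0, 0.1]
grip_width: 0.0867
grasp_force: 0.0
```

Emit:
step_arm(
  moves=[
    {"dp": [60, 0, 0], "dr": [0, 0, 0], "fingers": 0},
    {"dp": [60, 0, 0], "dr": [0, 0, 0], "fingers": 0},
    {"dp": [60, 0, 0], "dr": [0, 0, 0], "fingers": 0},
    {"dp": [60, 0, 0], "dr": [0, 0, 0], "fingers": 0},
    {"dp": [60, 0, 0], "dr": [0, 0, 0], "fingers": 0},
  ],
)

```text
time_s: 74.08
tool_pos: [0.5883, 0.1227, 0.1981]
tool_rot: [179.9, -0.0, 81.8]
force: [-0.4, 0.2, -0.6]
grip_width: 0.0871
grasp_force: 0.0
```

Emit:
step_arm(
  moves=[
    {"dp": [40, 0, 0], "dr": [0, 0, 0], "fingers": 0},
    {"dp": [0, 0, 0], "dr": [0, 0, 0], "fingers": 0},
    {"dp": [0, 0, 0], "dr": [0, 0, 0], "fingers": 0},
    {"dp": [0, 0, 0], "dr": [0, 0, 0], "fingers": 0},
    {"dp": [0, 0, 0], "dr": [0, 0, 0], "fingers": 0},
  ],
)

```text
time_s: 74.7
tool_pos: [0.594, 0.159, 0.1982]
tool_rot: [180.0, 0.0, 81.7]
force: [0.9, 0.3, -0.1]
grip_width: 0.087
grasp_force: 0.0
```

```bash
python3 prof.py
```

```text
-0.012 [5.5, 9.5, 19.5, 31.5, 53.5, 66.5, 78.5, 99.5, 113.5, 125.5, 146.5, 154.5] dip [369, 369, 370, 377, 404, 415, 419, 418]
0 [2.5, 6.5, 20.5, 31.5, 52.5, 66.5, 78.5, 100.5, 113.5, 126.5, 147.5, 155.5] dip [371, 372, 368, 388, 409, 417, 419, 416]
0.012 [3.5, 7.5, 21.5, 32.5, 52.5, 66.5, 78.5, 99.5, 113.5, 125.5, 129.5, 150.5] dip [369, 373, 370, 379, 405, 417, 417, 416]
```

View pics/f.png

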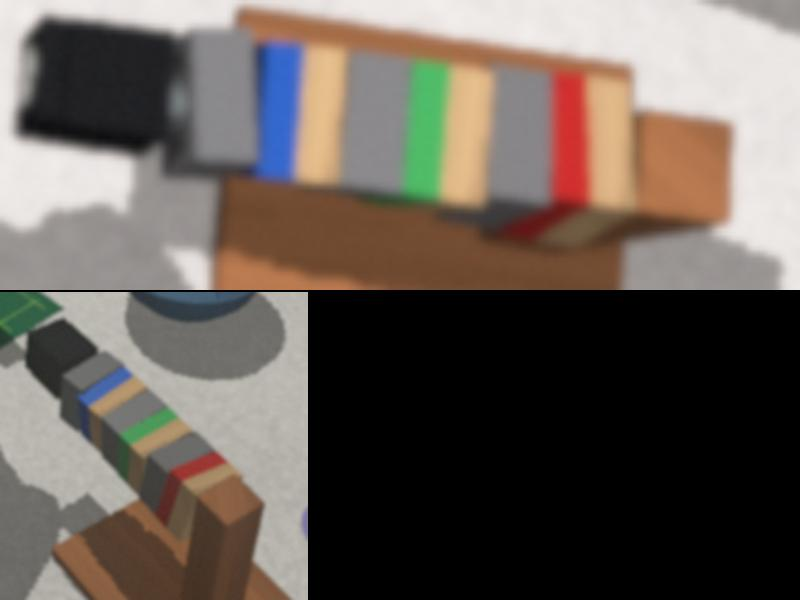

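The green/spacer 2 wedge is closed, and steps of 26/20.5/26/21/26 mm match. Only the last spacer is still slightly yawed. I'll clamp it alone, offset towards the cap, and push once more.

Emit:
step_arm(
  moves=[
    {"dp": [-60, 0, 0], "dr": [0, 0, 0], "fingers": 0},
    {"dp": [-60, 0, 0], "dr": [0, 0, 0], "fingers": 0},
    {"dp": [-60, 0, 0], "dr": [0, 0, 0], "fingers": 0},
    {"dp": [-60, 0, 0], "dr": [0, 0, 0], "fingers": 0},
    {"dp": [-60, 0, 0], "dr": [0, 0, 0], "fingers": 0},
  ],
)

```text
time_s: 75.42
tool_pos: [0.5505, -0.1385, 0.1984]
tool_rot: [179.9, -0.0, 81.8]
force: [2.1, 0.1, 0.4]
grip_width: 0.0872
grasp_force: 0.0
```

Emit:
step_arm(
  moves=[
    {"dp": [-60, 0, 0], "dr": [0, 0, 0], "fingers": 0},
    {"dp": [-24, 0, 0], "dr": [0, 0, 0], "fingers": 0},
    {"dp": [0, 0, 0], "dr": [0, 0, 0], "fingers": 0},
    {"dp": [0, 0, 0], "dr": [0, 0, 0], "fingers": 0},
    {"dp": [0, 0, 0], "dr": [0, 0, 0], "fingers": 0},
  ],
)

```text
time_s: 76.05
tool_pos: [0.5397, -0.2173, 0.1979]
tool_rot: [180.0, -0.0, 82.0]
force: [0.1, 0.2, -0.4]
grip_width: 0.0869
grasp_force: 0.0
```

```bash
python3 - <<'E'
from h import *
moves([.5388,-.2215,.098],81.8)
E
```

```text
t 76.05 pos [ 0.5397 -0.2173  0.1979] rot [ 1.7999e+02 -4.0000e-02  8.2000e+01] dp now-frame [-4.4 -0.4 99.9] dp goal-frame [-4.3 -0.3 99.9] dr [ 0.0001 -0.0007  0.0035]
```

Emit:
step_arm(
  moves=[
    {"dp": [-4, 0, 20], "dr": [0, 0, 0.003], "fingers": 0},
    {"dp": [0, 0, 40], "dr": [0, 0, 0], "fingers": 0},
    {"dp": [0, 0, 30], "dr": [0, 0, 0], "fingers": 0},
    {"dp": [0, 0, 10], "dr": [0, 0, 0], "fingers": 0},
    {"dp": [0, 0, 0], "dr": [0, 0, 0], "fingers": 0},
  ],
)

```text
time_s: 76.68
tool_pos: [0.5388, -0.2228, 0.098]
tool_rot: [-180.0, 0.0, 81.7]
force: [0.5, 1.0, 1.3]
grip_width: 0.0869
grasp_force: 0.0
```

Emit:
step_arm(
  moves=[
    {"dp": [0, 0, 0], "dr": [0, 0, 0], "fingers": 0.3},
    {"dp": [0, 0, 0], "dr": [0, 0, 0], "fingers": 0.7},
    {"dp": [0, 0, 0], "dr": [0, 0, 0], "fingers": 0.7},
    {"dp": [0, 0, 0], "dr": [0, 0, 0], "fingers": 0.7},
    {"dp": [0, 0, 0], "dr": [0, 0, 0], "fingers": 0.7},
  ],
)

```text
time_s: 77.3
tool_pos: [0.5385, -0.2235, 0.0981]
tool_rot: [180.0, 0.0, 81.6]
force: [-0.2, -0.4, 0.9]
grip_width: 0.0449
grasp_force: 23.1
```

Emit:
step_arm(
  moves=[
    {"dp": [0, 0, 0], "dr": [0, 0, 0], "fingers": 0.7},
    {"dp": [-2, 0, 0], "dr": [0, 0, 0], "fingers": 0.7},
    {"dp": [-2, 0, 0], "dr": [0, 0, 0], "fingers": 0.7},
    {"dp": [0, 0, 0], "dr": [0, 0, 0], "fingers": 0.7},
    {"dp": [0, 0, 0], "dr": [0, 0, 0], "fingers": 0.7},
  ],
)

```text
time_s: 77.92
tool_pos: [0.5385, -0.2247, 0.0981]
tool_rot: [-180.0, -0.2, 81.7]
force: [-0.8, 5.3, 2.4]
grip_width: 0.0444
grasp_force: 40.0
```

Width is 44.4 mm, so the spacer is square now. A slightly harder push, then relax and release.

Emit:
step_arm(
  moves=[
    {"dp": [-2, 0, 0], "dr": [0, 0, 0], "fingers": 0.7},
    {"dp": [-1, 0, 0], "dr": [0, 0, 0], "fingers": 0.7},
    {"dp": [0, 0, 0], "dr": [0, 0, 0], "fingers": 0.7},
    {"dp": [0, 0, 0], "dr": [0, 0, 0], "fingers": 0.7},
    {"dp": [0, 0, 0], "dr": [0, 0, 0], "fingers": 0.7},
  ],
)

```text
time_s: 78.55
tool_pos: [0.5385, -0.2249, 0.098]
tool_rot: [-179.9, -0.4, 81.8]
force: [0.0, 9.8, 5.1]
grip_width: 0.0443
grasp_force: 39.9
```

Emit:
step_arm(
  moves=[
    {"dp": [3, 0, 0], "dr": [0, 0, 0], "fingers": 0.7},
    {"dp": [2, 0, 0], "dr": [0, 0, 0], "fingers": 0.7},
    {"dp": [0, 0, 0], "dr": [0, 0, 0], "fingers": 0.4},
    {"dp": [0, 0, 0], "dr": [0, 0, 0], "fingers": 0.2},
    {"dp": [0, 0, 0], "dr": [0, 0, 0], "fingers": 0},
  ],
)

```text
time_s: 79.18
tool_pos: [0.5377, -0.2268, 0.098]
tool_rot: [-180.0, 0.1, 81.6]
force: [-0.4, -0.1, -0.5]
grip_width: 0.0647
grasp_force: 0.0
```

Emit:
step_arm(
  moves=[
    {"dp": [0, 0, 0], "dr": [0, 0, 0], "fingers": 0},
    {"dp": [0, 0, -30], "dr": [0, 0, 0], "fingers": 0},
    {"dp": [0, 0, -50], "dr": [0, 0, 0], "fingers": 0},
    {"dp": [0, 0, -20], "dr": [0, 0, 0], "fingers": 0},
    {"dp": [60, 0, 0], "dr": [0, 0, 0], "fingers": 0},
  ],
)

```text
time_s: 79.8
tool_pos: [0.5468, -0.1727, 0.2008]
tool_rot: [179.7, 0.2, 81.0]
force: [0.8, 0.3, -0.3]
grip_width: 0.0871
grasp_force: 0.0
```

Emit:
step_arm(
  moves=[
    {"dp": [60, 0, 0], "dr": [0, 0, 0], "fingers": 0},
    {"dp": [60, 0, 0], "dr": [0, 0, 0], "fingers": 0},
    {"dp": [60, 0, 0], "dr": [0, 0, 0], "fingers": 0},
    {"dp": [60, 0, 0], "dr": [0, 0, 0], "fingers": 0},
    {"dp": [60, 0, 0], "dr": [0, 0, 0], "fingers": 0},
  ],
)

```text
time_s: 80.42
tool_pos: [0.5908, 0.1317, 0.198]
tool_rot: [180.0, 0.0, 81.6]
force: [0.1, -0.4, -0.4]
grip_width: 0.0873
grasp_force: 0.0
```

Emit:
step_arm(
  moves=[
    {"dp": [40, 0, 0], "dr": [0, 0, 0], "fingers": 0},
    {"dp": [0, 0, 0], "dr": [0, 0, 0], "fingers": 0},
    {"dp": [0, 0, 0], "dr": [0, 0, 0], "fingers": 0},
    {"dp": [0, 0, 0], "dr": [0, 0, 0], "fingers": 0},
    {"dp": [0, 0, 0], "dr": [0, 0, 0], "fingers": 0},
  ],
)

```text
time_s: 81.05
tool_pos: [0.5966, 0.1686, 0.1982]
tool_rot: [180.0, 0.0, 81.5]
force: [-0.4, -0.2, 0.5]
grip_width: 0.0872
grasp_force: 0.0
```

```bash
python3 prof.py; python3 - <<'E'
import cv2,numpy as np
a=cv2.imread('pics/top0.png').astype(int);b=cv2.imread('pics/top9.png').astype(int)
for n,(u,v,r) in dict(tape=(398,354,14),pot=(386,259,8),bowl=(388,172,25),jar=(320,180,10)).items():
    print(n,abs(a-b)[v-r:v+r,u-r:u+r].mean().round(1))
E
```

```text
-0.012 [5.5, 19.5, 31.5, 53.5, 66.5, 78.5, 98.5, 113.5, 125.5, 145.5, 154.5] dip [367, 371, 368, 369, 398, 413, 415, 411]
0 [2.5, 6.5, 20.5, 31.5, 52.5, 66.5, 79.5, 100.5, 115.5, 126.5, 145.5, 148.5, 155.5] dip [370, 371, 365, 341, 354, 403, 412, 415]
0.012 [3.5, 7.5, 21.5, 32.5, 52.5, 66.5, 81.5, 101.5, 116.5, 127.5, 148.5] dip [372, 366, 359, 317, 304, 370, 408, 415]
tape 33.2
pot 31.9
bowl 20.9
jar 37.4
```

View pics/f.png

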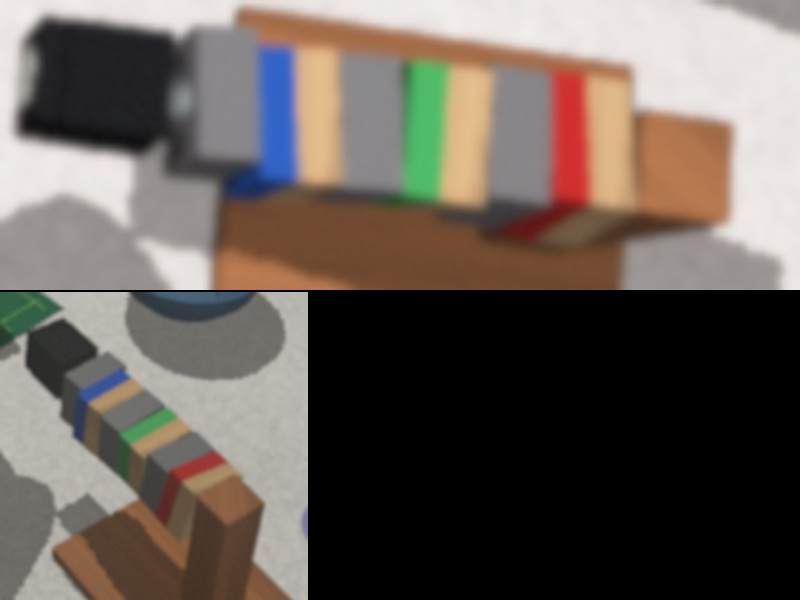

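The row is flush to about 1 mm (last spacer's end at about 139–141 mm, 138 mm nominal), the cap is seated, and the arm is clear. I'm handing it in.

```bash
python3 -c "
from cell import env
print(env.sign_off())"
```

```text
the job is handed in; nothing more can be done
None
```

Job handed in at about 81 s: red, green and blue hang in order, painted faces outward, each followed by a spacer; the row is up against the upright except for thin skew wedges (ends about 139–142 mm, ideal 138), and the cap is pressed to its stop. The tape and pot look unmoved and I never went near the jar or bowl (not rechecked at the end). I viewed 15 pictures, one over the limit of 14.

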